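# Drive the seized cross pins out of a carrier-track drive shaft

## Robot

A 7-joint arm with a two-finger parallel gripper is mounted at the origin on the work surface; the furniture and walls round the work are solid. World frame = base frame: x ahead of the robot, y to its left, z up, the work surface at z = 0. Lengths are in m, angles in degrees, forces in N, time in s.
With the tool pointing down it reaches from about 0.425 to 0.875 m from the base axis. Payload 4.7 kg.
Tool frame: the origin (TCP) lies at the very end of the fingers, on their centre line; the grasp point (between the pads) lies 19 mm behind it; z points along the fingers, y is the direction in which the jaws open and shut (so a half turn about z gives the same grasp; the last joint's range is limited). The gripper opens to 87 mm and grips with 3 to 60 N. Pads are 19 mm wide; open, the fingers measure 117 mm over their backs; the gripper's body (75 mm by 190 mm) begins 51 mm behind the grasp point.
Start: joints at [-62.332, 18.392, -4.016, 83.108, 1.295, 78.541, -3.26], TCP at [0.294, 0.58, 0.223] pointing down, gripper open.
Joint ranges: [-163.93, 163.93], [-17.29, 119.83], [-79.2, 71.16], [3.27, 140.29], [-89.18, 269.18], [5.43, 117.66], [-154.24, 154.24]. Speed limits (degrees/s): [147.25, 147.25, 180, 180, 180, 180, 180].

## Interface

Orientations are given as [roll, pitch, yaw] about the fixed x, y, z axes, in that order (R = Rz(yaw) Ry(pitch) Rx(roll)).
In Python, from cell import * gives the robot as it stands.
- The arm moves only by the tool arm_command, never from a script. Its argument "targets" is a list that holds one entry, the list of rows, each a list of 7 numbers: the shift along the tool's x, y, z in m, then the turn, a rotation vector about the tool's x, y, z in degrees, then the gripper's target within -1 to 1 (shut at 1, half-way at 0, fully open at -1). In form: [[[tx, ty, tz, rx, ry, rz, claw], ...]]. A call has 1 to 10 rows; each row is the pose to reach, as a shift and turn from the pose commanded when the call began, along the tool's axes at that moment; what a row does not reach only later rows make up. A row lasts 1/10 s, in which the tool goes at most 50 mm and 8.59 degrees, less where a joint would pass 70% of its speed; a pose out of reach is approached as far as the arm can. A call with a gripper value outside its range is refused whole. The fingers move at their own pace and stop on an object; "newtons" is the grip in N (left out, the last holds). Time passes only in rows, so rows that repeat a pose let the fingers close. It gives the time, the measured TCP pose, the force and the opening at its end, in the units of the state.
- get_obs(): the state, without advancing time (a new reading comes with each control period).
- read_camera(name): name is "scene" or "top" or "wrist"; returns a dict with "img" (480x640x3 uint8, red, green, blue), "z_map" (480x640 float32, m along the optical axis (not along the pixel's ray), 0 where there is no reading), "K" (3x3 intrinsics, pixels), "D" ([k1, k2, p1, p2, k3] as OpenCV has them; the pictures are not rectified), "origin" and "attitude" of the camera in the world. Camera axes: x right, y down, z forward; pixel columns grow to the right and rows downward; lengths in m; the calibration is good to about 2 mm. A picture is of the moment at which its call begins.
- sign_off(): hands the job in, once; it reports no verdict.
Trained networks look in the newest picture that a camera, given by its name, has taken for a name from the list of things; names that differ only in an ending like _2 or _b are one class to them, and where a whole thing is asked for, a point or a joint stands for the part that bears it (a point fixed in the world has none). Each returns a list of dicts, best first, with "conf" (0 to 1); they miss things now and then, are a little off and sometimes report something else, mostly with a low value. They report only what shows in the picture. A call takes as long as a camera call.
- search_frame(thing, camera): "position" ([column, row] in pixels, amid what is visible of it).
The state is a dict: "time_s": time; "qpos": joint angles; "joint_velocities": joint speeds; "effort": joint torques, N m; "tool_pos": TCP position; "tool_rot": TCP orientation; "force": force on the tool from outside, world axes, zero at the start; "wrist_torque": the same for the moment, N m; "grip_width": finger opening in m.
Only numpy, scipy, OpenCV 4.12 (cv2) and the standard library are available. Lean on these libraries where they do the work, as an engineer would, in place of code of your own. Each camera call takes 0.05 s, during which the arm holds its last target.

## Task

The carrier track's drive shaft is being overhauled: first make it dead by pressing the test button on the bench breaker so that its lever drops. Then, for every hub that still has a cross pin, drive the pin out from its plain end with the drift punch until its head stands well clear of the hub, pull it out by the head only after that, and lay it in the flat ivory tray. When all the pins and the punch lie in the tray, lift the breaker lever back up until it latches; leave the tube carrier and the marker where they are.

Things in the scene. Friction and masses are not known exactly. Their poses are not given: they have to be found in the camera images.
- drive: fixed drive unit: base plate 300 x 100 mm, 14 mm high, with a level shaft along x, 72 mm above the worktop; three steel hubs on it (34 mm along x, 60 along y, tops at 100 mm), ivory pulleys (radius 25 mm) between, pedestals at both ends, a motor at the +x end. Origin on the worktop under the middle hub; x along the shaft, roughly away from the robot, z up
- bore1 (a point): centre of the mouth of the cross hole in the hub nearest the robot, on its -y face, where the pin's plain end lies; frame as the drive's, y is the driving direction. The hole runs level along +y: 14 mm across for 44 mm, then a counterbore 22 mm across and 16 mm deep that opens in the hub's +y face, 60 mm from here. Hubs are 70 mm apart
- bore2 (a point): centre of the mouth of the cross hole in the middle hub, on its -y face, where the pin's plain end lies; frame as the drive's, y is the driving direction. The hole runs level along +y: 14 mm across for 44 mm, then a counterbore 22 mm across and 16 mm deep that opens in the hub's +y face, 60 mm from here. Hubs are 70 mm apart
- bore3 (a point): centre of the mouth of the cross hole in the hub nearest the motor, on its -y face, where the pin's plain end lies; frame as the drive's, y is the driving direction. The hole runs level along +y: 14 mm across for 44 mm, then a counterbore 22 mm across and 16 mm deep that opens in the hub's +y face, 60 mm from here. Hubs are 70 mm apart
- pin1_head (a point): middle of the head of the steel pin of the hub nearest the robot (absent if that hub is empty). Pin: shank 13 mm dia., 44 long, head 20 mm dia., 16 long; y runs from plain end to head, head's end face at +8 mm, plain end at -52. At first flush at both ends and seized: 5 to 12 N along +y moves it. It stays where left until moved 42 mm, is out at 60
- pin2_head (a point): middle of the head of the steel pin of the middle hub (absent if that hub is empty). Pin: shank 13 mm dia., 44 long, head 20 mm dia., 16 long; y runs from plain end to head, head's end face at +8 mm, plain end at -52. At first flush at both ends and seized: 5 to 12 N along +y moves it. It stays where left until moved 42 mm, is out at 60
- pin3_head (a point): middle of the head of the steel pin of the hub nearest the motor (absent if that hub is empty). Pin: shank 13 mm dia., 44 long, head 20 mm dia., 16 long; y runs from plain end to head, head's end face at +8 mm, plain end at -52. At first flush at both ends and seized: 5 to 12 N along +y moves it. It stays where left until moved 42 mm, is out at 60
- punch_grip (a point): middle of the drift punch's ribbed black handle (22 x 22 mm, 90 mm long along y; whole tool about 180 g). y points to the nose, a steel rod 8 mm in diameter from 45 to 100 mm along +y, its flat tip at 100; a 14 mm round striking end reaches 57 mm along -y. It starts lying in the tray, this point 15 mm above the worktop
- tray: flat ivory carrier tray, fixed, 205 x 218 x 20 mm; origin at worktop height. Floor 4 mm above the worktop; thin rims 20 mm high at x = -102 and +102, y = -95 and +108 mm; a tab reaches to y = -109. It lies to the left or the right of the drive unit, the breaker on the other side
- breaker: fixed light grey breaker box, 104 x 100 mm (foot 122 x 112 mm), 61 mm high; origin on the worktop under its middle; x roughly away from the robot, y left, z up. On top a round test button (at x 10, y -24 mm) and a lever (pivot at x 0, y 22 mm)
- test_button_top (a point): middle of the top of the test button, 30 mm in diameter, 72 mm above the worktop when out. Press straight down: 2 N at first, 6 N at the end of its 8 mm travel; the lever trips at about 4 mm. It springs back when let go
- test_button (a joint): travel of the test button, m: 0 out, 0.008 fully pressed
- lever (a joint): breaker lever, rad: 0 upright and latched, 1.15 dropped forward (toward the box's -x, 24 degrees above level). Lifting it takes about 1 N at the knob, and 4 to 5 N near 0.45 rad where it rides over the latch; brought to 0 or past it (stop at -0.15) it latches, and rests at 0.01 when let go
- lever_knob (a point): middle of the black round cross bar at the lever's end (16 mm in diameter, 26 mm long along y, its flat ends to the left and right); 105 mm above the worktop when upright, 72 mm when dropped
- lever_pivot (a point): pivot of the lever, 50 mm above the worktop, axes as the breaker's. At lever angle a the middle of the knob lies at x = -55 sin(a), y = 0, z = 55 cos(a) mm from here
- carrier: bystander: empty ivory tube carrier, 32 x 188 x 78 mm, standing loose behind the tray or breaker on the left; origin under its middle; leave it
- marker: bystander: black marker, 116 mm long, lying loose; origin under its middle; leave it

How it is judged:
By the outcome, as a careful person would: the job done as asked, in the order asked, and still so for the second after the job is handed in, with the robot touching nothing.
Of pin1, pin2, pin3 only 2 to 3 are there at a start; the rules pass over those that are not, and their reading is None.
At some moment in a run one of punch may be knocked a few centimetres aside while the robot is not near it.
Once in a run the grip may slacken for a moment while it holds something.
It also fails if it takes over 210 s, if anything falls off the work surface, if the arm or the gripper's body presses on something with over 40 N, if the wrist force passes 120 N, or if a joint passes its speed limit or range.

## Working session

There is one attempt and no reset: what is moved stays moved. The work goes in short steps, Python scripts to look and compute and a tool call to move; the robot and the scene stay as the last step left them, time stands still between calls to the robot, and variables do not carry over. Pictures are saved under pics/ and viewed, and the job is handed in when it is done.

Besides the shell and the picture viewer there is one more tool, called after "Emit:" as name(argument=value, ...), one argument or row to a line, values as JSON. arm_command: Moves the arm, as the interface text tells. Its arguments: {"type":"object","properties":{"targets":{"type":"array","items":{"type":"array","items":{"type":"array","items":{"type":"number"}}}},"newtons":{"type":"number"}},"required":["targets"]}

```bash
ls; mkdir -p pics; cat > h.py <<'E'
from cell import *
import numpy as np, cv2
from scipy.spatial.transform import Rotation as R
def rot(a): return R.from_euler('xyz',a,degrees=True).as_matrix()
def snap(name,fn=None):
    c=read_camera(name)
    if fn: cv2.imwrite('pics/'+fn+'.png',c['img'][:,:,::-1])
    return c
def camR(c):
    a=np.array(c['attitude'],float)
    return a if a.shape==(3,3) else rot(a)
def ray(c,uv):
    p=cv2.undistortPoints(np.array([[uv]],float),np.array(c['K']),np.array(c['D']))[0,0]
    return camR(c)@np.array([p[0],p[1],1])
def p3(c,uv,r=2):
    u,v=int(round(uv[0])),int(round(uv[1]))
    z=c['z_map'][max(0,v-r):v+r+1,max(0,u-r):u+r+1]; z=z[z>0]
    if len(z)==0: return None
    return np.array(c['origin'])+ray(c,uv)*np.median(z)
def pz(c,uv,h):
    d=ray(c,uv); o=np.array(c['origin']); return o+d*(h-o[2])/d[2]
def proj(c,P):
    Rm=camR(c); rv=cv2.Rodrigues(Rm.T)[0]; t=-Rm.T@np.array(c['origin'])
    return cv2.projectPoints(np.array(P,float).reshape(-1,3),rv,t,np.array(c['K']),np.array(c['D']))[0][:,0]
E
python3 - <<'E'
from h import *
o=get_obs(); print(o)
for n in ['scene','top','wrist']:
    c=snap(n,n+'0'); print(n,c['origin'],c['attitude'],c['K'],c['D'])
    for t in ['drive','bore1','bore2','bore3','pin1_head','punch_grip','tray','breaker','test_button_top','lever_knob','carrier','marker']:
        for r in search_frame(t,n)[:3]:
            p=p3(c,r['position']); print(t,np.round(r['position'],1),round(r['conf'],2),None if p is None else p.round(4))
E
```

```text
pics
{'time_s': 0.0, 'qpos': array([-62.3290339 ,  18.43959486,  -4.01712519,  83.17588552,
         1.29529714,  78.54057251,  -3.25967028]), 'joint_velocities': array([ 0.03410261, -0.02775971, -0.10524314,  0.00350873,  0.0426461 ,
        0.0627592 ,  0.02992713]), 'effort': array([ 1.76070921e-04, -4.91286206e+01, -4.04068977e-01, -3.12524056e+01,
       -6.39024074e-02,  4.38190112e-02,  1.87051978e-04]), 'tool_pos': array([0.29348717, 0.57934028, 0.22144705]), 'tool_rot': array([-1.79889216e+02,  5.58093490e-03,  1.53140712e+02]), 'force': array([ 0.30652052, -0.11888389, -0.22960674]), 'wrist_torque': array([ 0.00131643,  0.02374309, -0.0196636 ]), 'grip_width': 0.08694226395832691}
scene [ 0.1491645  -0.64391427  0.78401411] [-136.73486002    0.63926384  -33.37285763] [[446.20937687   0.         311.65061003]
 [  0.         446.20937687 234.31933655]
 [  0.           0.           1.        ]] [-0.10356862  0.          0.          0.          0.        ]
drive [329.  244.4] 0.88 [ 0.529  -0.1209  0.0657]
drive [381.4 313.3] 0.41 [ 0.4921 -0.3379  0.1031]
bore1 [328.3 241.8] 0
[... 1252 characters left out ...]
]
tray [211.6 234.9] 0.57 [0.4923 0.1995 0.0257]
tray [323.3 208.3] 0.4 [ 0.5501 -0.0875  0.099 ]
breaker [426.6 235. ] 0.62 [ 0.4958 -0.3494  0.0602]
breaker [421.2 233.2] 0.38 [ 0.4912 -0.3261  0.105 ]
test_button_top [437.2 227.8] 0.66 [ 0.5123 -0.3738  0.0725]
lever_knob [423.7 230.2] 0.37 [ 0.4974 -0.3309  0.1118]
carrier [219.3 161.1] 0.79 [0.6754 0.1805 0.0745]
carrier [432.  322.3] 0.64 [ 0.2793 -0.3691  0.0131]
wrist [0.22324461 0.61429086 0.38713149] [1.63312677e+02 3.84097847e-02 6.30812233e+01] [[396.24814892   0.         322.76249538]
 [  0.         396.24814892 236.49557848]
 [  0.           0.           1.        ]] [-0.02470136  0.          0.          0.          0.        ]
```

View pics/scene0.png

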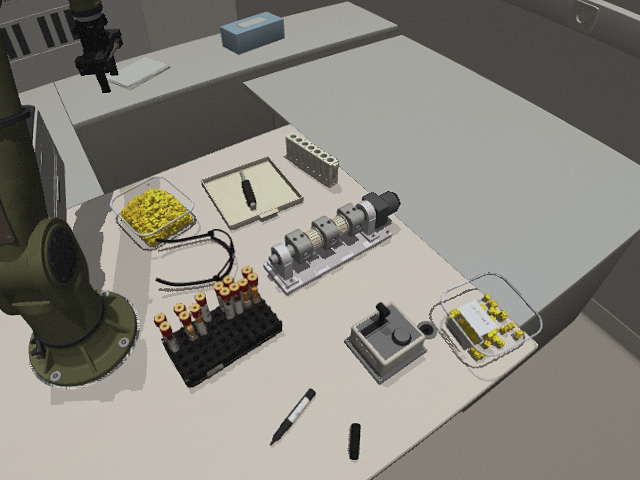

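View pics/top0.png

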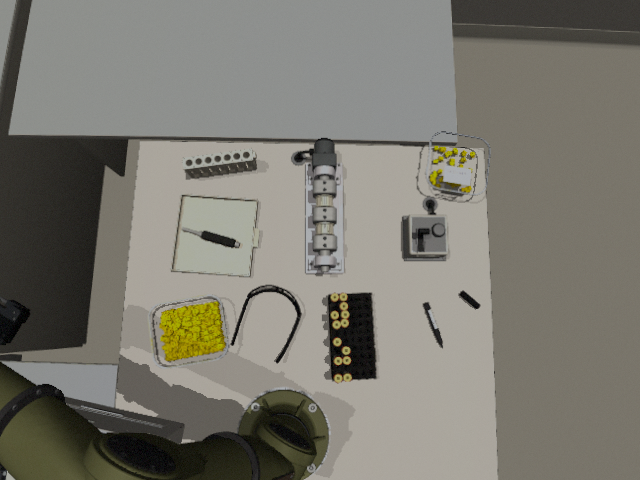

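View pics/wrist0.png

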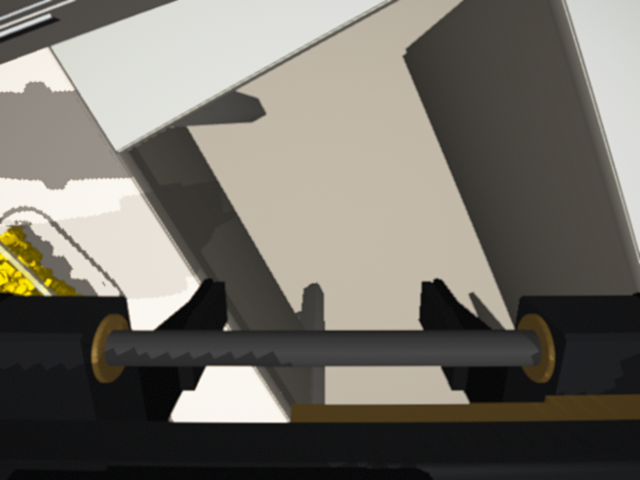

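Scene: the tray with the punch is on the left (top image about 215,237), the drive is in the middle (323,210), and the breaker is on the right (427,235) with its lever upright. I'll zoom in to see which hubs have pins.

```bash
python3 - <<'E'
import cv2,numpy as np
a=cv2.imread('pics/scene0.png')[180:300,250:420]; cv2.imwrite('pics/z1.png',cv2.resize(a,None,fx=4.7,fy=4.7,interpolation=cv2.INTER_CUBIC))
a=cv2.imread('pics/top0.png')[130:280,160:460]; cv2.imwrite('pics/z2.png',cv2.resize(a,None,fx=2.6,fy=2.6,interpolation=cv2.INTER_CUBIC))
E
```

```text
(no output)
```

View pics/z1.png

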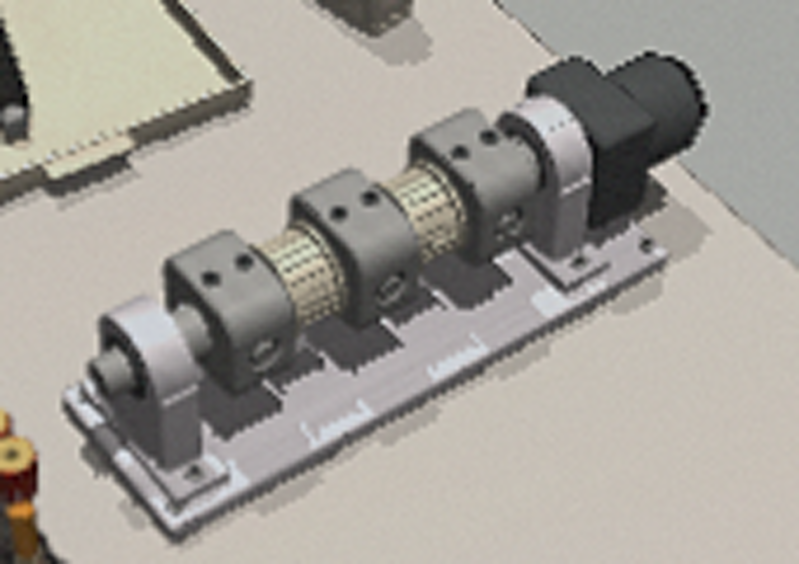

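View pics/z2.png

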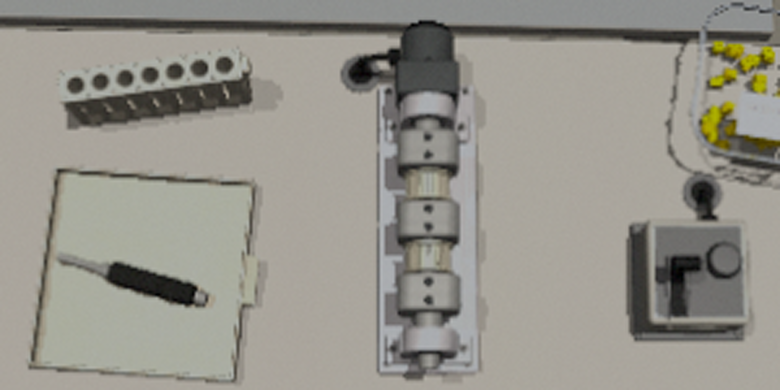

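The three bores look filled in the scene view, but I'll confirm that with the wrist camera. Next I'll measure the poses of the fixed things from the depth clouds.

```bash
cat >> h.py <<'E'
def cloud(c):
    K=np.array(c['K']);h,w=c['z_map'].shape
    uv=np.stack(np.meshgrid(np.arange(w),np.arange(h)),-1).reshape(-1,1,2).astype(float)
    p=cv2.undistortPoints(uv,K,np.array(c['D']))[:,0]
    z=c['z_map'].reshape(-1,1)
    P=np.hstack([p,np.ones((len(p),1))])*z@camR(c).T+np.array(c['origin'])
    P[z[:,0]<=0]=np.nan
    return P.reshape(h,w,3)
def rect(P,off=0):
    q=(P[:,:2]*1000).astype(np.float32); (c,s,a)=cv2.minAreaRect(q); return np.round(c,1),np.round(s,1),round(a,2)
E
python3 - <<'E'
from h import *
for n in ['top','scene']:
    c=snap(n); P=cloud(c); x,y,z=P[...,0],P[...,1],P[...,2]
    print(n,'table z',np.nanmedian(z[(abs(z)<.02)&(x>.35)&(x<.8)&(y<-.15)&(y>-.25)]))
    # drive base
    m=(x>.35)&(x<.75)&(y>-.2)&(y<0)
    b=P[m&(z>.009)&(z<.018)]; print('base',len(b),rect(b))
    hb=m&(z>.096)&(z<.104); 
    nl,lab,st,ce=cv2.connectedComponentsWithStats(hb.astype(np.uint8))
    for i in range(1,nl):
        if st[i,4]>30:
            q=P[lab==i]; print('hub',st[i,4],rect(q),np.median(q[:,2]).round(4))
    # motor height
    q=P[m&(z>.104)]; print('motor',len(q), q.max(0) if len(q) else '', q.min(0) if len(q) else '')
    # breaker top
    m=(x>.38)&(x<.62)&(y>-.48)&(y<-.24)
    q=P[m&(z>.056)&(z<.065)]; print('brk',len(q),rect(q))
    q=P[m&(z>.068)&(z<.076)]; print('button?',len(q),rect(q),q.mean(0))
    q=P[m&(z>.085)]; print('lever',len(q),rect(q),q.mean(0),q.max(0))
    m=(x>.36)&(x<.63)&(y>.05)&(y<.35)
    q=P[m&(z>.014)&(z<.022)]; print('rim',len(q),rect(q))
    q=P[m&(z>.002)&(z<.022)]; print('tray',len(q),rect(q))
E
```

```text
top table z -0.00046982764473901817
base 1513 (array([ 538.6, -106.6]), array([391.3, 156.2]), 7.69)
hub 228 (array([606.6, -88.2]), array([32.6, 54.6]), 0.62) 0.0993
hub 255 (array([537.5, -89.5]), array([33. , 53.9]), 0.75) 0.0997
hub 259 (array([467.4, -91.9]), array([32.8, 55.8]), 1.28) 0.0997
hub 54 (array([425. , -93.8]), array([19.7, 24. ]), 1.51) 0.0978
motor 26 [ 0.61027464 -0.07123608  0.10713815] [ 0.4530727  -0.11005074  0.10401597]
brk 1235 (array([ 537.9, -374.7]), array([126., 217.]), 62.43)
button? 98 (array([ 559.2, -382.2]), array([ 78.7, 164.9]), 54.31) [ 0.51771376 -0.37954935  0.07143037]
lever 66 (array([ 497.1, -332. ]), array([13. , 24.3]), 1.12) [ 0.49692175 -0.33187438  0.11047147] [ 0.50372456 -0.31987293  0.11700387]
rim 609 (array([495.5, 188.1]), array([218.7, 204.2]), 86.39)
tray 5263 (array([495. , 200.1]), array([299.5, 269.8]), 89.94)
scene table z -0.0010901809344744384
base 2081 (array([550.9, -94.2]), array([301.8, 100.1]), 0.19)
hub 238 (array([607.5, -90.3]), array([49.6, 36.4]), 88.67) 0.0988
hub 258 (array([538.1, -93. ]), array([35.2, 51.5]), 3.94) 0.0988
hub 276 (array([468.2, -93.1]), array([35.1, 51.7]), 0.69) 0.0987
hub 40 (array([423.8, -95.6]), array([18.6, 22.1]), 87.78) 0.0967
motor 0  
brk 2168 (array([ 537.5, -374. ]), array([126.7, 217.5]), 63.03)
button? 203 (array([ 501.5, -363.8]), array([28.4, 63.7]), 28.3) [ 0.50871236 -0.37635173  0.07098144]
lever 146 (array([ 498.5, -333.6]), array([25.8, 16.2]), 86.79) [ 0.4968324  -0.33494311  0.10797408] [ 0.50667133 -0.32073826  0.1148937 ]
rim 611 (array([496.1, 187.9]), array([224. , 206.4]), 86.74)
tray 3365 (array([495.3, 200.6]), array([269.8, 298.3]), 0.16)
```

```bash
cat >> h.py <<'E'
def plan(xyz,rpy=(180,0,90)):
    o=get_obs(); Rt=rot(o['tool_rot']); d=Rt.T@(np.array(xyz)-o['tool_pos'])
    rv=R.from_matrix(Rt.T@rot(rpy)).as_rotvec(degrees=True)
    print('t',round(o['time_s'],2),'at',o['tool_pos'].round(4),o['tool_rot'].round(2),'F',o['force'].round(1),'w',round(o['grip_width'],4))
    print('-> d',d.round(4),'rv',rv.round(2))
E
python3 -c "
from h import *
plan((.5,.08,.26))"
```

```text
t 2.05 at [0.2937 0.5799 0.2226] [179.99   0.   153.14] F [ 0.3 -0.2  0.8] w 0.0869
-> d [-0.4099 -0.3528 -0.0374] rv [ 1.000e-02 -0.000e+00  6.314e+01]
```

Emit:
arm_command(
  targets=[
    [[-0.41,-0.353,-0.038,0,0,63.1,-1],[-0.41,-0.353,-0.038,0,0,63.1,-1],[-0.41,-0.353,-0.038,0,0,63.1,-1],[-0.41,-0.353,-0.038,0,0,63.1,-1],[-0.41,-0.353,-0.038,0,0,63.1,-1],[-0.41,-0.353,-0.038,0,0,63.1,-1],[-0.41,-0.353,-0.038,0,0,63.1,-1],[-0.41,-0.353,-0.038,0,0,63.1,-1],[-0.41,-0.353,-0.038,0,0,63.1,-1],[-0.41,-0.353,-0.038,0,0,63.1,-1]],
  ],
)

```text
time_s: 3.05
tool_pos: [0.4844, 0.1168, 0.2582]
tool_rot: [179.9, -0.1, 90.0]
force: [0.0, 0.3, 0.1]
grip_width: 0.0874
```

```bash
python3 -c "
from h import *
plan((.5,.08,.26)); plan((.508,-.379,.13));snap('wrist','w1')"
```

```text
t 3.05 at [0.4844 0.1168 0.2582] [ 1.7993e+02 -5.0000e-02  9.0050e+01] F [0.  0.3 0.1] w 0.0874
-> d [-0.0368  0.0156 -0.0018] rv [ 0.07 -0.05  0.05]
t 3.05 at [0.4844 0.1168 0.2582] [ 1.7993e+02 -5.0000e-02  9.0050e+01] F [0.  0.3 0.1] w 0.0874
-> d [-0.4959  0.0231  0.1278] rv [ 0.07 -0.05  0.05]
```

View pics/w1.png

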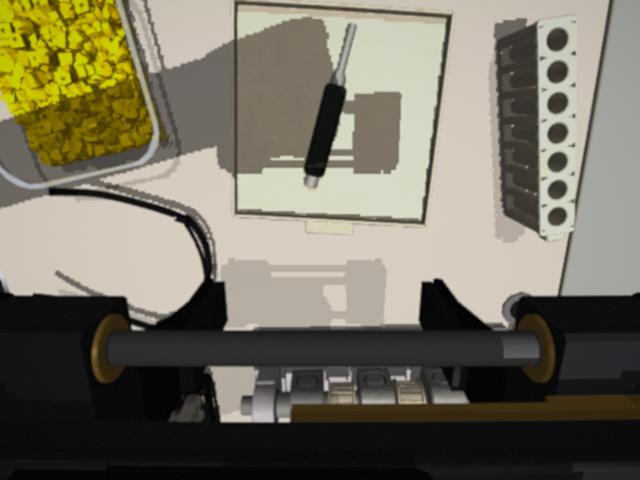

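The wrist view shows the punch in the tray: handle at about (325,130), nose pointing up the image (+y) at (350,30). Next I'll go to the breaker and close the fingers on the way.

Emit:
arm_command(
  targets=[
    [[-0.495,0.023,0.0,0,0,0,1],[-0.495,0.023,0.0,0,0,0,1],[-0.495,0.023,0.0,0,0,0,1],[-0.495,0.023,0.0,0,0,0,1],[-0.495,0.023,0.0,0,0,0,1],[-0.495,0.023,0.0,0,0,0,1],[-0.495,0.023,0.0,0,0,0,1],[-0.495,0.023,0.0,0,0,0,1],[-0.495,0.023,0.0,0,0,0,1],[-0.495,0.023,0.0,0,0,0,1]],
  ],
)

```text
time_s: 4.1
tool_pos: [0.5074, -0.3781, 0.2577]
tool_rot: [180.0, 0.0, 90.1]
force: [0.7, 1.3, 0.4]
grip_width: 0.0151
```

```bash
python3 -c "
from h import *
plan((.508,-.379,.10));snap('wrist','w2')
c=snap('top','t2')
for n in ['test_button_top','lever_knob']:
  for k in ['wrist','top']:
    cc=snap(k)
    print(n,k,[(r['position'],r['conf'],p3(cc,r['position'])) for r in search_frame(n,k)[:2]])
"
```

```text
t 4.1 at [ 0.5074 -0.3781  0.2577] [1.7996e+02 2.0000e-02 9.0050e+01] F [0.7 1.3 0.4] w 0.0151
-> d [-0.0008  0.0005  0.1577] rv [0.04 0.02 0.05]
test_button_top wrist [([331.6, 200.2], 0.78, array([ 0.51098069, -0.37747782,  0.07459185]))]
test_button_top top []
lever_knob wrist [([310.0, 168.4], 0.85, array([ 0.49801454, -0.33406465,  0.11517936]))]
lever_knob top [([322.9, 207.7], 0.58, array([ 0.55134951, -0.08649644,  0.09990613]))]
```

View pics/w2.png

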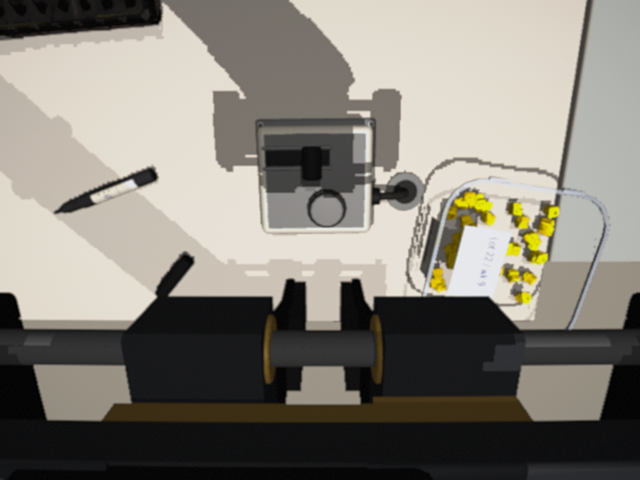

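The wrist view shows the breaker upright and the button at (327,208), giving about (0.510,-0.378). I'll press it.

Emit:
arm_command(
  targets=[
    [[-0.0005,0.002,0.05,0,0,0,1],[-0.0005,0.002,0.1,0,0,0,1],[-0.0005,0.002,0.15,0,0,0,1],[-0.0005,0.002,0.175,0,0,0,1],[-0.0005,0.002,0.181,0,0,0,1],[-0.0005,0.002,0.186,0,0,0,1],[-0.0005,0.002,0.19,0,0,0,1],[-0.0005,0.002,0.192,0,0,0,1],[-0.0005,0.002,0.192,0,0,0,1],[-0.0005,0.002,0.192,0,0,0,1]],
  ],
)

```text
time_s: 5.6
tool_pos: [0.5104, -0.3771, 0.067]
tool_rot: [179.8, 0.1, 90.1]
force: [0.8, 1.6, 3.1]
grip_width: 0.0007
```

```bash
python3 -c "
from h import *
plan((.508,-.379,.25));c=snap('scene','s3');P=cloud(c);x,y,z=P[...,0],P[...,1],P[...,2]
cv2.imwrite('pics/s3z.png',cv2.resize(c['img'][260:400,320:460,::-1],None,fx=4,fy=4))
"
```

```text
t 5.6 at [ 0.5104 -0.3771  0.067 ] [1.7984e+02 5.0000e-02 9.0060e+01] F [0.8 1.6 3.1] w 0.0007
-> d [-0.0021 -0.0019 -0.183 ] rv [0.16 0.05 0.06]
```

View pics/s3z.png

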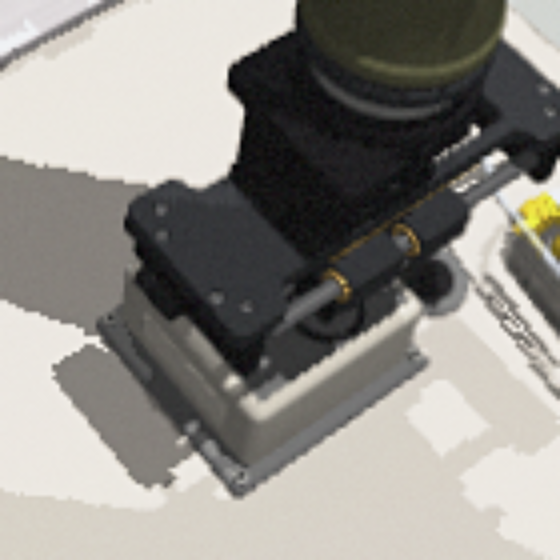

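The lever is hidden behind the gripper in this view. I'll press a little deeper, then lift and look.

Emit:
arm_command(
  targets=[
    [[0,0,0.002,0,0,0,1],[0,0,0.003,0,0,0,1],[0,0,0.003,0,0,0,1],[0,0,-0.04,0,0,0,1],[0,0,-0.09,0,0,0,1],[0,0,-0.14,0,0,0,1],[0,0,-0.18,0,0,0,1],[0,0,-0.18,0,0,0,1]],
  ],
)

```text
time_s: 6.45
tool_pos: [0.5112, -0.3798, 0.2522]
tool_rot: [179.5, 0.4, 90.0]
force: [0.1, -1.1, -0.4]
grip_width: 0.0002
```

```bash
python3 -c "
from h import *
plan((.5,-.02,.26));c=snap('wrist','w4')
r=search_frame('lever_knob','wrist'); print([(a['position'],a['conf'],p3(c,a['position'])) for a in r[:2]])
"
```

```text
t 6.45 at [ 0.5112 -0.3798  0.2522] [179.46   0.37  90.  ] F [ 0.1 -1.1 -0.4] w 0.0002
-> d [ 0.3597 -0.0111 -0.0102] rv [0.54 0.37 0.  ]
[([255.5, 159.1], 0.95, array([ 0.45617803, -0.33648952,  0.07861334]))]
```

View pics/w4.png

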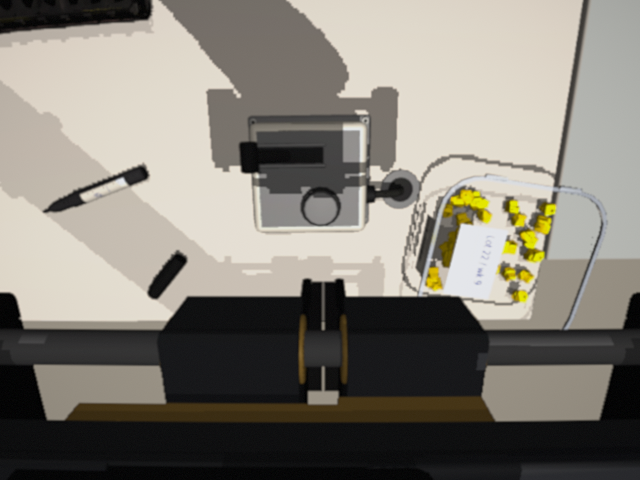

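The lever has dropped: its knob is at (250,157), x≈0.45. Next I'll check which bores are filled and go to look at the punch.

Emit:
arm_command(
  targets=[
    [[0.43,-0.02,-0.01,0.5,0.4,0,-1],[0.43,-0.02,-0.01,0.5,0.4,0,-1],[0.43,-0.02,-0.01,0.5,0.4,0,-1],[0.43,-0.02,-0.01,0.5,0.4,0,-1],[0.43,-0.02,-0.01,0.5,0.4,0,-1],[0.43,-0.02,-0.01,0.5,0.4,0,-1],[0.43,-0.02,-0.01,0.5,0.4,0,-1],[0.43,-0.02,-0.01,0.5,0.4,0,-1],[0.43,-0.02,-0.01,0.5,0.4,0,-1],[0.43,-0.02,-0.01,0.5,0.4,0,-1]],
  ],
)

```text
time_s: 7.55
tool_pos: [0.4872, 0.0593, 0.2533]
tool_rot: [-179.3, -0.4, 90.6]
force: [-0.8, 0.2, -0.7]
grip_width: 0.0723
```

```bash
python3 -c "
from h import *
plan((.49,.06,.26));c=snap('wrist','w5')
r=search_frame('punch_grip','wrist'); print([(a['position'],a['conf'],pz(c,a['position'],.026)) for a in r[:2]])
c=snap('scene','s5');P=cloud(c)
cv2.imwrite('pics/s5z.png',cv2.resize(c['img'][215:280,285:375,::-1],None,fx=8,fy=8,interpolation=cv2.INTER_CUBIC))
print([(a['position'],a['conf'],p3(c,a['position'])) for a in search_frame('bore1','scene')])
print([(a['position'],a['conf'],p3(c,a['position'])) for a in search_frame('pin1_head','scene')])
for n,X in (('1',.468),('2',.538),('3',.608)):
  yy=-.092+ (X-.538)*.02-.03
  print(n,proj(c,[[X,yy,.072]])[0])
"
```

```text
t 7.55 at [0.4872 0.0593 0.2533] [-179.3    -0.41   90.6 ] F [-0.8  0.2 -0.7] w 0.0723
-> d [ 0.0008  0.0027 -0.0068] rv [-0.7 -0.4  0.6]
[([327.1, 64.7], 0.81, array([0.48702956, 0.18559836, 0.026     ]))]
[([331.8, 238.4], 0.76, array([ 0.5354985 , -0.12163608,  0.08162316]))]
[([249.1, 193.1], 0.16, array([0.48153859, 0.16848281, 0.02542915]))]
1 [305.87887971 255.21200188]
2 [332.74735078 241.05115684]
3 [358.12389311 227.66084191]
```

View pics/w5.png

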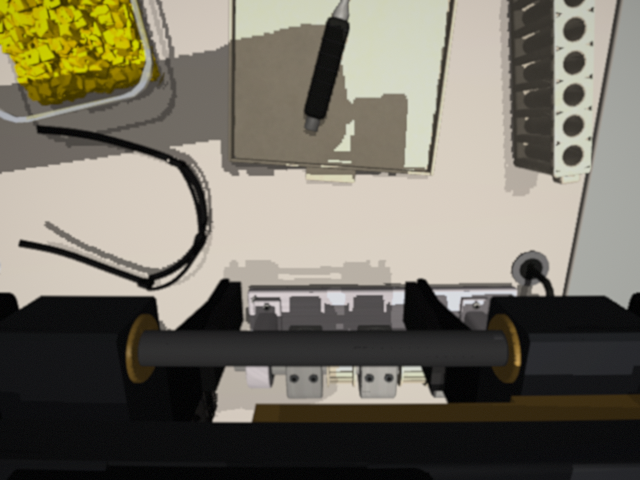

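View pics/s5z.png

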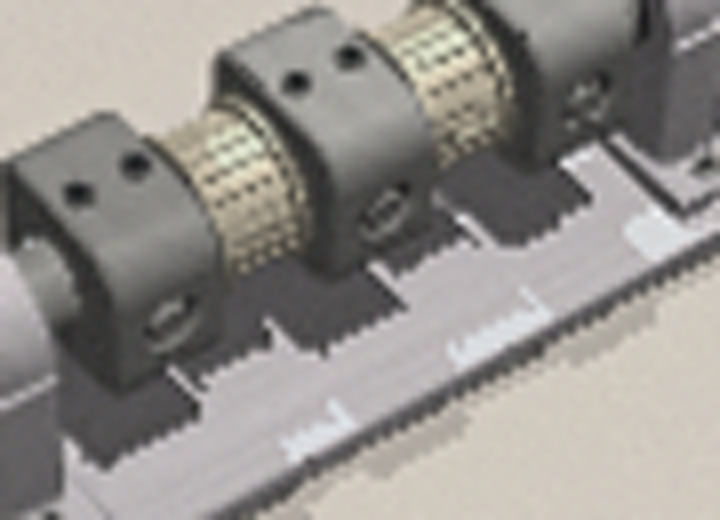

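```bash
python3 -c "
from h import *
c=snap('scene');P=cloud(c)
np.set_printoptions(linewidth=200)
for u,v in ((306,255),(333,241),(358,228)):
  print((P[v-6:v+7,u-5:u+7,1]*1000).round(0).astype(int)); 
  g=cv2.cvtColor(c['img'],cv2.COLOR_RGB2GRAY)[v-6:v+7,u-5:u+7]; print(g)
"
```

```text
[[-120 -121 -119 -122 -121 -123 -123 -122 -123 -122 -120 -122]
 [-121 -122 -122 -121 -123 -123 -122 -121 -121 -123 -121 -123]
 [-122 -122 -125 -121 -122 -121 -121 -121 -123 -122 -123 -122]
 [-121 -123 -121 -122 -122 -119 -121 -119 -121 -123 -124 -122]
 [-123 -124 -124 -124 -121 -121 -120 -119 -122 -122 -122 -123]
 [-122 -123 -123 -118 -122 -121 -122 -122 -122 -121 -123 -123]
 [-123 -122 -121 -120 -122 -124 -122 -120 -121 -121 -121 -120]
 [-123 -122 -123 -123 -123 -123 -121 -120 -122 -122 -122 -122]
 [-123 -123 -121 -120 -122 -121 -123 -124 -122 -122 -124 -122]
 [-122 -121 -124 -123 -121 -122 -121 -124 -121 -121  -93  -95]
 [-124 -123 -123 -122 -121 -123 -122 -122 -119  -95  -95  -97]
 [-124 -122 -123 -121 -122 -122 -122  -96  -94  -97  -99 -100]
 [-123 -121 -122 -122 -119  -94  -96  -98  -98 -100 -100 -101]]
[[118 115 113 105 100  93  88  85  78  72  69  70]
 [110 103  99  94  88  86  77  70  72  71  72  65]
 [ 99  92  87  83  74  69  71  64  70  71  71  74]
 [ 91  86  79  69  79  86  94  42  59  72  72  81]
 [ 77  69  71  77 123 137 115  51  75  76  72  71]
 [ 70  71  71 110 124  80
[... 2651 characters left out ...]
 -93  -94  -97  -98 -100 -106 -109]]
[[121 117 112 103  95  90  85  76  68  68  72  72]
 [111 103  96  89  84  79  66  70  71  71  75  74]
 [ 94  92  89  79  75  65  55  38  62  70  70  77]
 [ 80  79  75  70  86  73  90  39  60  72  69  73]
 [ 70  71  72  72 142 114  91  58  77  74  67  72]
 [ 71  73  72  97  98  72  68  99  81  73  72  73]
 [ 72  71  66  70  69  77  83 104  71  70  71  74]
 [ 72  72  54  60  68  94 123  89  69  71  68  74]
 [ 69  71  81 117  73  62  68  66  65  58  65  70]
 [ 71  74  71  81  74  68  65  49  80 104  70  70]
 [ 73  76  72  65  63  70  98  60 137 185 112  73]
 [ 73  70  57  68 119 150 189 111  66 126 179 112]
 [ 64  56 107 148 218 221 186 191 109  68 122 176]]
```

All three bores are filled, since the depth shows plain ends flush. The hub faces lie at y≈-0.122, -0.1205 and -0.1185, which gives the drive a yaw of about 1.4°. Next is the punch pose.

```bash
cat >> h.py <<'E'
def punch(names=('wrist','top')):
    for n in names:
        c=snap(n);P=cloud(c);x,y,z=P[...,0],P[...,1],P[...,2]
        g=c['img'].max(2)
        m=(x>.40)&(x<.59)&(y>.105)&(y<.29)&(z>.013)&(z<.035)
        hm=m&(g<75)
        nl,lab,st,ce=cv2.connectedComponentsWithStats(hm.astype(np.uint8))
        i=1+np.argmax(st[1:,4]); hm=lab==i
        q=P[hm]; print(n,'handle',len(q),rect(q),'mean',q.mean(0).round(4))
        v=np.linalg.svd(q[:,:2]-q[:,:2].mean(0),full_matrices=False)[2][0]; v*=np.sign(v[1])
        t=(q[:,:2]-q[:,:2].mean(0))@v
        print('  dir deg',np.degrees(np.arctan2(v[1],v[0])).round(2),'ext',t.min().round(4),t.max().round(4),'mid',(q[:,:2].mean(0)+v*(t.min()+t.max())/2).round(4))
E
python3 -c "
from h import *
punch()
for n in('wrist','top'):
  c=snap(n); print([(r['position'],r['conf'],pz(c,r['position'],.026).round(4)) for r in search_frame('punch_grip',n)[:2]])
"
```

```text
wrist handle 2416 (array([484.4, 176. ]), array([101. ,  21.8]), 74.56) mean [0.4858 0.1808 0.0271]
  dir deg 75.0 ext -0.0554 0.0455 mid [0.4845 0.176 ]
top handle 1 (array([586.3, 288.8]), array([0., 0.]), 0.0) mean [0.5863 0.2888 0.0164]
  dir deg 0.0 ext 0.0 0.0 mid [0.5863 0.2888]
[([322.6, 60.1], 0.8, array([0.487 , 0.1825, 0.026 ])), ([373.7, 327.6], 0.55, array([ 0.5431, -0.0925,  0.026 ]))]
[]
```

```bash
python3 -c "
from h import *
plan((.4859,.181,.06),(180,0,75))
"
```

```text
t 8.15 at [0.489  0.0529 0.2556] [-179.51   -0.41   90.  ] F [ 0.7  1.1 -0.3] w 0.0867
-> d [ 0.1267 -0.0014  0.1966] rv [-0.54 -0.34 15.  ]
```

Emit:
arm_command(
  targets=[
    [[0.05,0,0.03,-0.5,-0.3,8,-1],[0.09,-0.001,0.06,-0.5,-0.3,15,-1],[0.127,-0.001,0.1,-0.5,-0.3,15,-1],[0.127,-0.001,0.15,-0.5,-0.3,15,-1],[0.127,-0.001,0.19,-0.5,-0.3,15,-1],[0.127,-0.001,0.197,-0.5,-0.3,15,-1],[0.127,-0.001,0.197,-0.5,-0.3,15,-1],[0.127,-0.001,0.197,-0.5,-0.3,15,-1]],
  ],
)

```text
time_s: 8.95
tool_pos: [0.4882, 0.1819, 0.062]
tool_rot: [179.9, -0.2, 75.0]
force: [0.2, -0.3, 0.5]
grip_width: 0.0869
```

```bash
python3 -c "
from h import *
plan((.4859,.181,.009),(180,0,75))
c=snap('wrist','w6'); c=snap('top','t6')
cv2.imwrite('pics/t6z.png',cv2.resize(c['img'][180:290,160:270,::-1],None,fx=5,fy=5,interpolation=cv2.INTER_CUBIC))
"
```

```text
t 8.95 at [0.4882 0.1819 0.062 ] [ 1.7988e+02 -1.7000e-01  7.4990e+01] F [ 0.2 -0.3  0.5] w 0.0869
-> d [-0.0016 -0.0021  0.053 ] rv [ 0.12 -0.17 -0.01]
```

View pics/t6z.png

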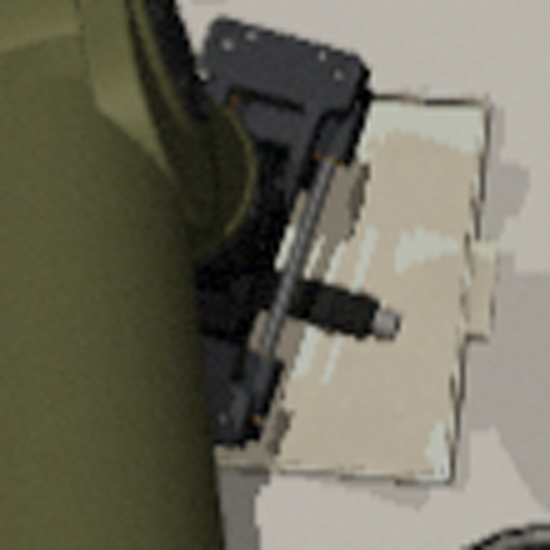

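View pics/w6.png

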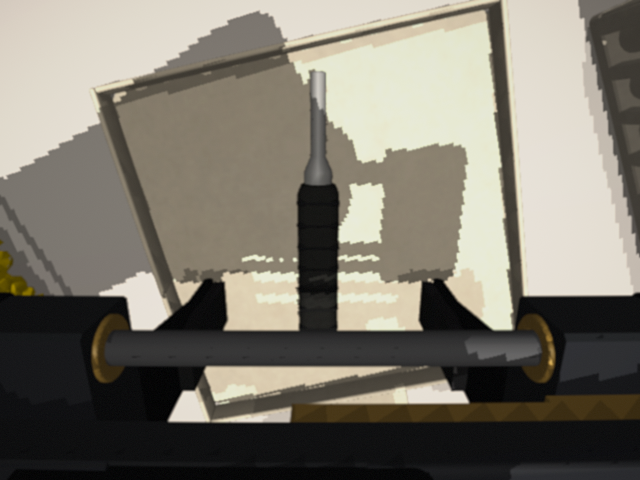

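The punch is straight and centred between the fingers (column 318), with its nose at (317,75). I'll go down and grip.

Emit:
arm_command(
  targets=[
    [[-0.0016,-0.002,0.03,0,0,0,-1],[-0.0016,-0.002,0.05,0,0,0,-1],[-0.0016,-0.002,0.054,0,0,0,-1],[-0.0016,-0.002,0.054,0,0,0,-0.3],[-0.0016,-0.002,0.054,0,0,0,1],[-0.0016,-0.002,0.054,0,0,0,1],[-0.0016,-0.002,0.054,0,0,0,1],[-0.0016,-0.002,0.054,0,0,0,1],[-0.0016,-0.002,0.054,0,0,0,1],[-0.0016,-0.002,0.054,0,0,0,1]],
  ],
  newtons=50,
)

```text
time_s: 10.05
tool_pos: [0.4837, 0.1807, 0.0056]
tool_rot: [-179.9, -0.0, 75.0]
force: [-0.5, -0.4, 0.4]
grip_width: 0.0388
```

Emit:
arm_command(
  targets=[
    [[0,0,-0.01,0,0,0,1],[0,0,-0.03,0,0,0,1],[0,0,-0.07,0,0,0,1],[0,0,-0.11,0,0,0,1],[0,0,-0.14,0,0,0,1],[0,0,-0.14,0,0,0,1]],
  ],
)

```text
time_s: 10.65
tool_pos: [0.4871, 0.1818, 0.1511]
tool_rot: [179.7, -0.4, 75.0]
force: [0.7, 0.5, 0.1]
grip_width: 0.0013
```

```bash
python3 -c "
from h import *
plan((.4731,-.25,.19),(180,0,91.4))
c=snap('wrist','w7')
"
```

```text
t 10.65 at [0.4871 0.1818 0.1511] [179.66  -0.43  75.03] F [0.7 0.5 0.1] w 0.0013
-> d [-0.4205  0.0983 -0.0415] rv [  0.4   -0.38 -16.38]
```

View pics/w7.png

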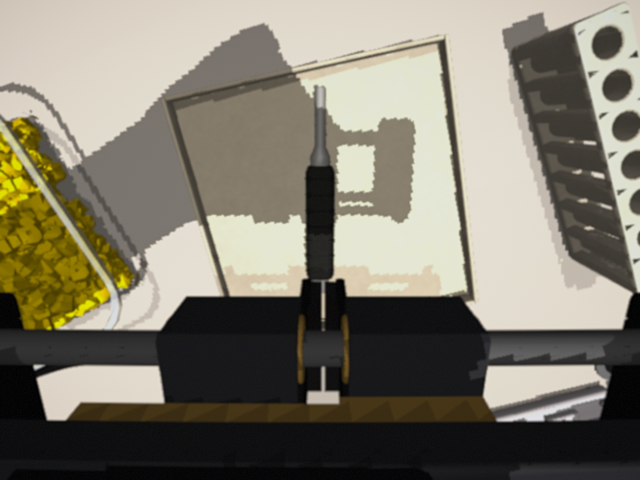

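The fingers needed more time to close, so I lifted too early. The punch hasn't moved. I'll re-check it and redo the grasp.

Emit:
arm_command(
  targets=[
    [[0,0,0,0,0,0,-0.4],[0,0,0,0,0,0,-0.4],[0,0,0,0,0,0,-0.4],[0,0,0,0,0,0,-0.4],[0,0,0,0,0,0,-0.4],[0,0,0,0,0,0,-0.4],[0,0,0,0,0,0,-0.4],[0,0,0,0,0,0,-0.4]],
  ],
)

```text
time_s: 11.5
tool_pos: [0.4839, 0.1806, 0.1455]
tool_rot: [-179.9, -0.0, 75.0]
force: [0.0, -0.9, 0.4]
grip_width: 0.0559
```

```bash
python3 -c "
from h import *
plan((.4859,.181,.008),(180,0,75))
punch(['wrist'])
"
```

```text
t 11.5 at [0.4839 0.1806 0.1455] [-1.7995e+02 -3.0000e-02  7.5040e+01] F [ 0.  -0.9  0.4] w 0.0559
-> d [0.0009 0.002  0.1375] rv [-0.05 -0.03  0.04]
wrist handle 3273 (array([487.1, 187.5]), array([103.1,  21.5]), 74.59) mean [0.4868 0.1865 0.0274]
  dir deg 74.51 ext -0.0505 0.0526 mid [0.4871 0.1875]
```

```bash
python3 -c "
from h import *
c=snap('wrist','w8')
P=cloud(c);x,y,z=P[...,0],P[...,1],P[...,2]
m=(x>.42)&(x<.57)&(y>.11)&(y<.285)&(z>.010)&(z<.035)
n,l,s,ce=cv2.connectedComponentsWithStats(m.astype(np.uint8)); i=1+np.argmax(s[1:,4]); q=P[l==i]; print(s[i],rect(q))
v=np.array([np.cos(np.radians(74.6)),np.sin(np.radians(74.6))]); t=q[:,:2]@v; k=q[np.argmax(t)]; print('tip',k,'tail',q[np.argmin(t)],'grip',k[:2]-.1*v)
"
```

```text
[ 309   82   32  211 4663] (array([491.1, 202.9]), array([156.3,  22.5]), 74.86)
tip [0.5151026  0.2773446  0.01828153] tail [0.46766628 0.12829202 0.02191858] grip [0.48854699 0.18093506]
```

View pics/w8.png

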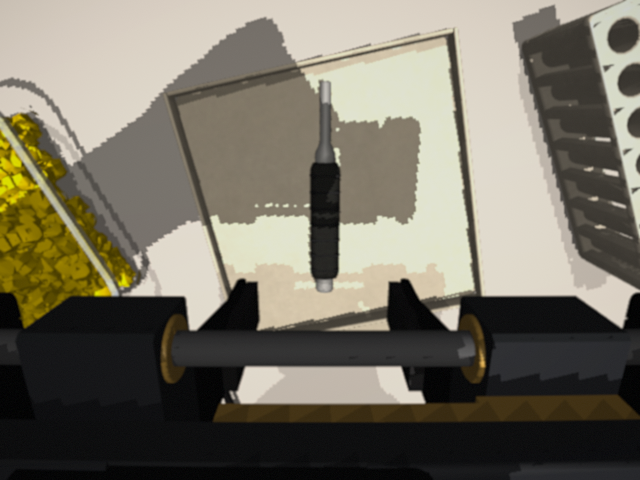

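The punch is still in place: the whole tool measures 156 mm and its grip point is at about (0.487,0.181). I'll go down and give the fingers time to close.

Emit:
arm_command(
  targets=[
    [[0.001,0.002,0.05,0,0,0,-0.4],[0.001,0.002,0.09,0,0,0,-0.4],[0.001,0.002,0.12,0,0,0,-0.4],[0.001,0.002,0.137,0,0,0,-0.4],[0.001,0.002,0.137,0,0,0,0.5],[0.001,0.002,0.137,0,0,0,1],[0.001,0.002,0.137,0,0,0,1],[0.001,0.002,0.137,0,0,0,1],[0.001,0.002,0.137,0,0,0,1],[0.001,0.002,0.137,0,0,0,1]],
  ],
  newtons=50,
)

```text
time_s: 12.6
tool_pos: [0.486, 0.1814, 0.0091]
tool_rot: [-180.0, -0.1, 75.0]
force: [-0.1, -0.2, 0.4]
grip_width: 0.0216
```

Emit:
arm_command(
  targets=[
    [[0,0,0,0,0,0,1],[0,0,0,0,0,0,1],[0,0,0,0,0,0,1]],
  ],
)

```text
time_s: 12.9
tool_pos: [0.486, 0.1814, 0.0091]
tool_rot: [-179.9, -0.1, 75.0]
force: [-2.7, -0.4, 6.3]
grip_width: 0.0217
```

Emit:
arm_command(
  targets=[
    [[0,0,-0.02,0,0,0,1],[0,0,-0.06,0,0,0,1],[0,0,-0.11,0,0,0,1],[0,0,-0.16,0,0,0,1],[0,0,-0.19,0,0,0,1],[0,0,-0.19,0,0,0,1],[0,0,-0.19,0,0,0,1]],
  ],
)

```text
time_s: 13.6
tool_pos: [0.4858, 0.1809, 0.198]
tool_rot: [-179.9, -0.0, 75.0]
force: [0.6, 0.9, -2.7]
grip_width: 0.0214
```

```bash
python3 -c "
from h import *
plan((.4718,-.255,.2),(180,0,91.4))
c=snap('wrist','w9')
"
```

```text
t 13.6 at [0.4858 0.1809 0.198 ] [-1.7994e+02 -3.0000e-02  7.5040e+01] F [ 0.6  0.9 -2.7] w 0.0214
-> d [-0.4247  0.099  -0.0023] rv [ -0.06  -0.03 -16.36]
```

View pics/w9.png

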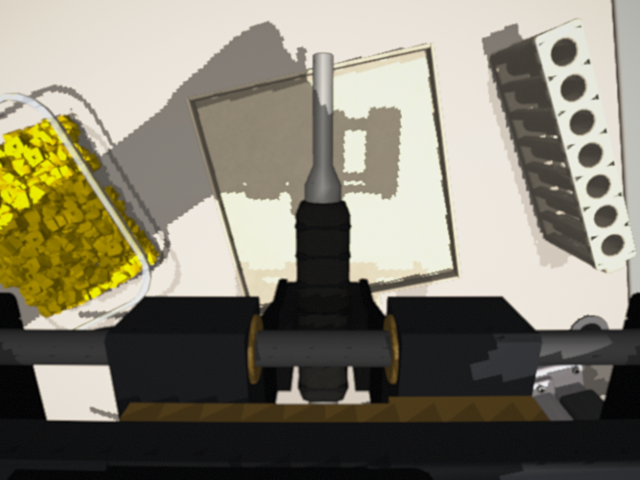

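I have it, straight in the fingers with the tip at (322,55). Carrying it over to hub 1 now.

Emit:
arm_command(
  targets=[
    [[-0.43,0.099,-0.002,0,0,-16.4,1],[-0.43,0.099,-0.002,0,0,-16.4,1],[-0.43,0.099,-0.002,0,0,-16.4,1],[-0.43,0.099,-0.002,0,0,-16.4,1],[-0.43,0.099,-0.002,0,0,-16.4,1],[-0.43,0.099,-0.002,0,0,-16.4,1],[-0.43,0.099,-0.002,0,0,-16.4,1],[-0.43,0.099,-0.002,0,0,-16.4,1],[-0.43,0.099,-0.002,0,0,-16.4,1],[-0.43,0.099,-0.002,0,0,-16.4,1]],
  ],
)

```text
time_s: 14.65
tool_pos: [0.467, -0.2674, 0.1985]
tool_rot: [-179.7, 0.2, 90.8]
force: [-0.7, -0.1, -2.5]
grip_width: 0.0217
```

```bash
cat >> h.py <<'E'
def tip():
    # nose tip relative to the tool from the wrist camera, and direction of the rod
    c=snap('wrist');o=get_obs();Rt=rot(o['tool_rot']);P=(cloud(c)-o['tool_pos'])@Rt
    X,Y,Z=P[...,0],P[...,1],P[...,2]
    m=(X>.062)&(X<.125)&(abs(Y)<.02)&(Z<.012)&(Z>-.03)
    n,l,s,ce=cv2.connectedComponentsWithStats(m.astype(np.uint8)); i=1+np.argmax(s[1:,4]); q=P[l==i]
    a=np.polyfit(q[:,0],q[:,1],1); t=q[:,0].max()
    top=[np.percentile(q[(q[:,0]>u)&(q[:,0]<u+.012),2],10) for u in (.065,.08,t-.014)]
    print('rod n',len(q),'tipX',t.round(4),'Y at tip',np.polyval(a,t).round(4),'slope deg',np.degrees(np.arctan(a[0])).round(2),'Z of top at 65,80,tip',np.round(top,4))
    ax=np.array([t,np.polyval(a,t),top[-1]+.004]); w=Rt@ax+o['tool_pos']; print('tip world',w.round(4)); return w
E
python3 -c "
from h import *
plan((.4718,-.255,.2),(180,0,91.4)); tip()
c=snap('scene','s10')
"
```

```text
t 14.65 at [ 0.467  -0.2674  0.1985] [-179.71    0.24   90.81] F [-0.7 -0.1 -2.5] w 0.0217
-> d [ 0.0123  0.005  -0.0016] rv [-0.3   0.24 -0.59]
rod n 2010 tipX 0.097 Y at tip -0.0012 slope deg 0.11 Z of top at 65,80,tip [-0.0093 -0.0088 -0.0087]
tip world [ 0.4652 -0.1664  0.2028]
```

View pics/s10.png

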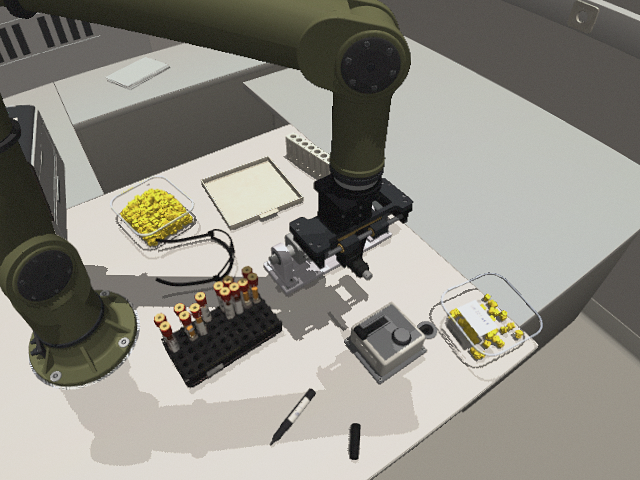

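```bash
python3 -c "
from h import *
plan((.4726,-.243,.066),(180,0,91.4))
"
```

```text
t 14.75 at [ 0.469  -0.2606  0.1981] [-1.7972e+02 -7.0000e-02  9.1250e+01] F [ 0.   1.5 -3.1] w 0.0218
-> d [0.0173 0.0046 0.1321] rv [-0.28 -0.07 -0.15]
```

Emit:
arm_command(
  targets=[
    [[0.017,0.0045,0.03,-0.2,-0.1,-0.15,1],[0.017,0.0045,0.07,-0.2,-0.1,-0.15,1],[0.017,0.0045,0.11,-0.2,-0.1,-0.15,1],[0.017,0.0045,0.132,-0.2,-0.1,-0.15,1],[0.017,0.0045,0.132,-0.2,-0.1,-0.15,1],[0.017,0.0045,0.132,-0.2,-0.1,-0.15,1],[0.017,0.0045,0.132,-0.2,-0.1,-0.15,1]],
  ],
)

```text
time_s: 15.45
tool_pos: [0.4759, -0.2426, 0.0695]
tool_rot: [179.7, 0.1, 91.7]
force: [1.3, -0.4, -3.0]
grip_width: 0.0214
```

```bash
python3 -c "
from h import *
plan((.4726,-.243,.066),(180,0,91.4)); tip()
c=snap('wrist','w11');c=snap('scene','s11')
cv2.imwrite('pics/s11z.png',cv2.resize(c['img'][210:300,270:390,::-1],None,fx=6,fy=6,interpolation=cv2.INTER_CUBIC))
"
```

```text
t 15.45 at [ 0.4759 -0.2426  0.0695] [1.7971e+02 8.0000e-02 9.1650e+01] F [ 1.3 -0.4 -3. ] w 0.0214
-> d [-0.0003 -0.0034  0.0035] rv [0.29 0.08 0.25]
rod n 2249 tipX 0.1012 Y at tip -0.0006 slope deg -0.14 Z of top at 65,80,tip [-0.0092 -0.0087 -0.0085]
tip world [ 0.4726 -0.1416  0.0741]
```

View pics/s11z.png

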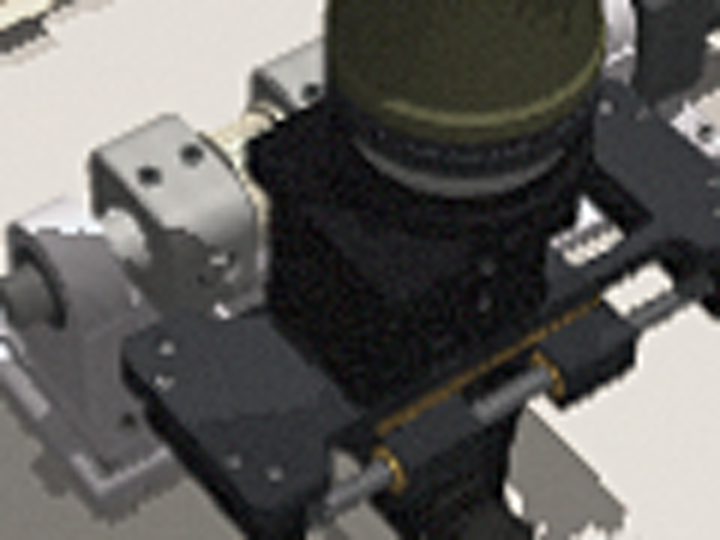

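View pics/w11.png

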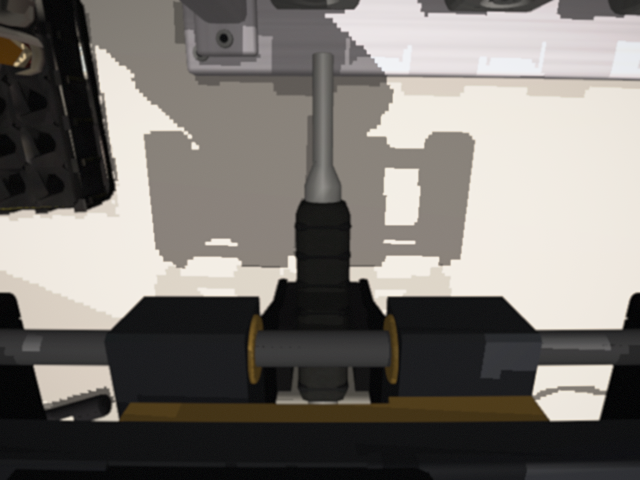

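```bash
python3 -c "
from h import *
for i in range(3):
  plan((.4726,-.243,.066),(180,0,91.4)); tip()
"
```

```text
t 15.6 at [ 0.4758 -0.2429  0.0696] [1.7969e+02 7.0000e-02 9.1610e+01] F [-0.9 -0.4 -2.5] w 0.0216
-> d [ 0.     -0.0032  0.0036] rv [0.31 0.07 0.21]
rod n 2233 tipX 0.1009 Y at tip -0.0003 slope deg -0.13 Z of top at 65,80,tip [-0.0097 -0.009  -0.0088]
tip world [ 0.4725 -0.142   0.0741]
t 15.65 at [ 0.4756 -0.2429  0.0694] [1.7971e+02 7.0000e-02 9.1600e+01] F [ 0.3  0.3 -2.4] w 0.0211
-> d [-0.     -0.003   0.0033] rv [0.29 0.07 0.2 ]
rod n 2231 tipX 0.1009 Y at tip -0.0003 slope deg -0.13 Z of top at 65,80,tip [-0.0096 -0.0091 -0.0088]
tip world [ 0.4723 -0.1421  0.0738]
t 15.7 at [ 0.4754 -0.2429  0.0691] [1.7974e+02 6.0000e-02 9.1600e+01] F [-0.1  0.1 -2.7] w 0.0216
-> d [-0.     -0.0028  0.0031] rv [0.26 0.06 0.2 ]
rod n 2227 tipX 0.101 Y at tip -0.0003 slope deg -0.06 Z of top at 65,80,tip [-0.0096 -0.0091 -0.0089]
tip world [ 0.4721 -0.142   0.0737]
```

```bash
python3 -c "
from h import *
c=snap('scene')
for uv,yf in (((306.6,255.0),-.1222),((333.1,241.5),-.1205),((358.75,227.9),-.1188)):
  d=ray(c,uv);o=np.array(c['origin']);print((o+d*(yf-o[1])/d[1]).round(4))
plan((.4726,-.243,.066),(180,0,91.4))
"
```

```text
[ 0.4705 -0.1222  0.0699]
[ 0.5401 -0.1205  0.0679]
[ 0.6115 -0.1188  0.0677]
t 15.8 at [ 0.475  -0.2429  0.0687] [1.7978e+02 6.0000e-02 9.1590e+01] F [ 0.   0.2 -2. ] w 0.0215
-> d [-0.0001 -0.0024  0.0027] rv [0.22 0.06 0.19]
```

```bash
cat >> h.py <<'E'
def hubs():
    c=snap('wrist');P=cloud(c);x,y,z=P[...,0],P[...,1],P[...,2]
    m=(y>-.128)&(y<-.06)&(z>.094)&(z<.108)&(x>.44)&(x<.64)
    n,l,s,ce=cv2.connectedComponentsWithStats(m.astype(np.uint8))
    for i in range(1,n):
        if s[i,4]>40: q=P[l==i]; print('hub px',s[i],'x',q[:,0].min().round(4),q[:,0].max().round(4),'mid',((q[:,0].min()+q[:,0].max())/2).round(4),'ymin',q[:,1].min().round(4),'z',np.median(q[:,2]).round(4))
    m=(z>.05)&(z<.104)&(y>-.128)&(y<-.112)&(x>.44)&(x<.64)
    n,l,s,ce=cv2.connectedComponentsWithStats(m.astype(np.uint8))
    for i in range(1,n):
        if s[i,4]>40: q=P[l==i]; print('face',s[i],'x',q[:,0].min().round(4),q[:,0].max().round(4),'y med',np.median(q[:,1]).round(4),'z',q[:,2].min().round(3),q[:,2].max().round(3))
E
python3 -c "
from h import *
hubs()"
```

```text
face [273   0  90   9 756] x 0.4526 0.4865 y med -0.1236 z 0.056 0.072
face [ 448    0  107   12 1047] x 0.5221 0.5554 y med -0.122 z 0.053 0.076
face [612   0  28  15 351] x 0.5905 0.5991 y med -0.1185 z 0.05 0.067
```

Emit:
arm_command(
  targets=[
    [[0,-0.0017,0.0022,0.2,0,0.2,1],[0,-0.0017,0.0022,0.2,0,0.2,1],[0.005,-0.0017,0.0022,0.2,0,0.2,1],[0.01,-0.0017,0.0022,0.2,0,0.2,1],[0.014,-0.0017,0.0022,0.2,0,0.2,1],[0.014,-0.0017,0.0022,0.2,0,0.2,1],[0.014,-0.0017,0.0022,0.2,0,0.2,1]],
  ],
)

```text
time_s: 16.55
tool_pos: [0.4728, -0.2286, 0.0661]
tool_rot: [-180.0, 0.1, 91.4]
force: [0.0, -0.2, -2.6]
grip_width: 0.0215
```

```bash
python3 -c "
from h import *
plan((.4726,-.222,.0665),(180,0,91.4));tip();hubs();tip()
c=snap('wrist','w12')
plan((.4726,-.222,.0665),(180,0,91.4))
"
```

```text
t 16.55 at [ 0.4728 -0.2286  0.0661] [-1.7997e+02  6.0000e-02  9.1420e+01] F [ 0.  -0.2 -2.6] w 0.0215
-> d [ 0.0066  0.     -0.0004] rv [-0.03  0.06  0.02]Traceback (most recent call last):
  File "<string>", line 3, in <module>
    plan((.4726,-.222,.0665),(180,0,91.4));tip();hubs();tip()
                                           ~~~^^
  File "h.py", line 59, in tip
    top=[np.percentile(q[(q[:,0]>u)&(q[:,0]<u+.012),2],10) for u in (.065,.08,t-.014)]
         ~~~~~~~~~~~~~^^^^^^^^^^^^^^^^^^^^^^^^^^^^^^^^^^^^
    return _quantile_unchecked(
        a, q, axis, out, overwrite_input, method, keepdims, weights)
    return _ureduce(a,
                    func=_quantile_ureduce_func,
    ...<5 lines>...
                    overwrite_input=overwrite_input,
                    method=method)
    r = func(a, **kwargs)
    result = _quantile(arr,
                       quantiles=q,
    ...<2 lines>...
                       out=out,
                       weights=wgt)
    slices_having_nans = np.isnan(arr[-1, ...])
                                  ~~~^^^^^^^^^
IndexError: index -1 is out of bounds for axis 0 with size 0
```

```bash
python3 -c "
from h import *
plan((.4726,-.222,.0665),(180,0,91.4));hubs()
c=snap('wrist','w12')
P=cloud(c);o=get_obs();Q=(P-o['tool_pos'])@rot(o['tool_rot'])
for r in range(30,200,20):
  s=Q[r,300:345]; m=(s[:,2]<.01)&(s[:,2]>-.03); print(r, s[m].mean(0).round(4),np.ptp(s[m][:,1]).round(4), m.sum()) if m.any() else print(r)
"
```

```text
t 16.6 at [ 0.4727 -0.2288  0.0661] [-1.7997e+02  7.0000e-02  9.1410e+01] F [ 0.4  0.3 -2.6] w 0.0217
-> d [ 0.0068  0.0001 -0.0004] rv [-0.03  0.07  0.01]
hub px [ 265    0  114   25 2443] x 0.4522 0.4864 mid 0.4693 ymin -0.1234 z 0.0976
hub px [ 491    0  120   27 2652] x 0.5216 0.5568 mid 0.5392 ymin -0.1219 z 0.0978
face [ 265    0  114   46 4677] x 0.4522 0.4865 y med -0.1222 z 0.058 0.101
face [ 378    0  262   49 8321] x 0.4906 0.5958 y med -0.1182 z 0.05 0.102
30 [ 0.1055 -0.0004 -0.0212] 0.0144 45
50
70 [ 0.0947 -0.0004 -0.0074] 0.0075 21
90 [ 0.0877 -0.0003 -0.0076] 0.0076 20
110 [ 0.0805 -0.0004 -0.0075] 0.0077 21
130 [ 0.0732 -0.0004 -0.0078] 0.0078 21
150 [ 0.0657 -0.0002 -0.0084] 0.0075 20
170 [ 0.0581 -0.0005 -0.0092] 0.0096 25
190 [ 0.0507 -0.0005 -0.0118] 0.0144 37
```

View pics/w12.png

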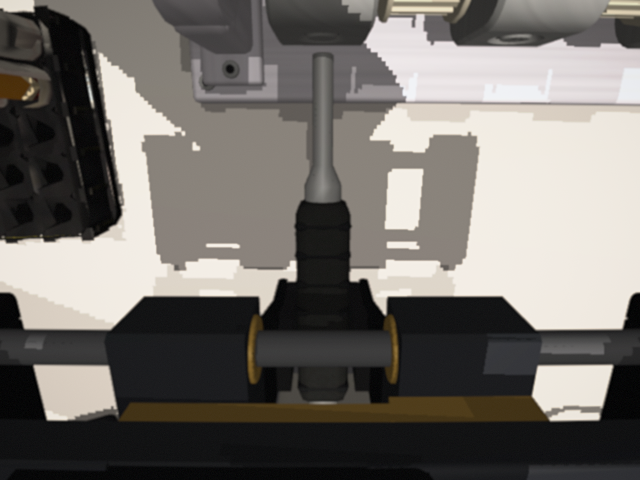

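Hub 1's hole is at (321,38) and the punch tip is at column 322, so they line up. The tip is about 6.5 mm from the face. I'll start pushing.

Emit:
arm_command(
  targets=[
    [[0.003,0,0,0,0,0,1],[0.005,0,0,0,0,0,1],[0.007,0,0,0,0,0,1],[0.009,0,0,0,0,0,1],[0.011,0,0,0,0,0,1],[0.013,0,0,0,0,0,1],[0.013,0,0,0,0,0,1]],
  ],
)

```text
time_s: 17.4
tool_pos: [0.4725, -0.2236, 0.0675]
tool_rot: [179.9, 0.7, 91.2]
force: [0.7, -16.1, -1.7]
grip_width: 0.021
```

```bash
python3 -c "
from h import *
plan((.4726,-.222,.0665),(180,0,91.4))
c=snap('wrist','w13'); print(get_obs()['force'],get_obs()['wrist_torque'])
"
```

```text
t 17.4 at [ 0.4725 -0.2236  0.0675] [179.86   0.71  91.21] F [  0.7 -16.1  -1.7] w 0.021
-> d [0.0016 0.0002 0.0009] rv [ 0.14  0.71 -0.19]
[ -0.63786464 -14.17119534  -2.17688723] [-3.55893823  0.16434086  0.09226015]
```

View pics/w13.png

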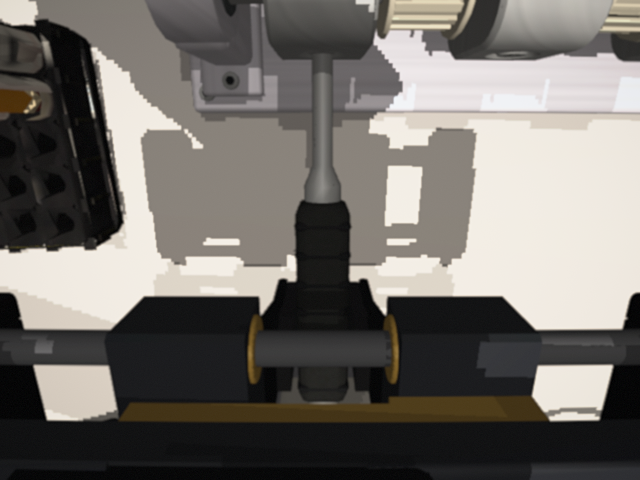

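Emit:
arm_command(
  targets=[
    [[0,0,0,0,0,0,1],[0,0,0,0,0,0,1],[0,0,0,0,0,0,1],[0,0,0,0,0,0,1]],
  ],
)

```text
time_s: 17.85
tool_pos: [0.4725, -0.2236, 0.0674]
tool_rot: [179.9, 0.7, 91.2]
force: [-0.1, -15.0, -1.2]
grip_width: 0.0216
```

```bash
python3 -c "
from h import *
plan((.4726,-.222,.0665),(180,0,91.4))
c=snap('scene','s14'); print(get_obs()['force'],get_obs()['wrist_torque'])
cv2.imwrite('pics/s14z.png',cv2.resize(c['img'][210:300,270:390,::-1],None,fx=6,fy=6,interpolation=cv2.INTER_CUBIC))
"
```

```text
t 17.85 at [ 0.4725 -0.2236  0.0674] [179.86   0.69  91.19] F [ -0.1 -15.   -1.2] w 0.0216
-> d [0.0016 0.0002 0.0009] rv [ 0.14  0.69 -0.21]
[ -0.04362245 -15.03108401  -2.32156068] [-3.49452368  0.14914257  0.07497315]
```

View pics/s14z.png

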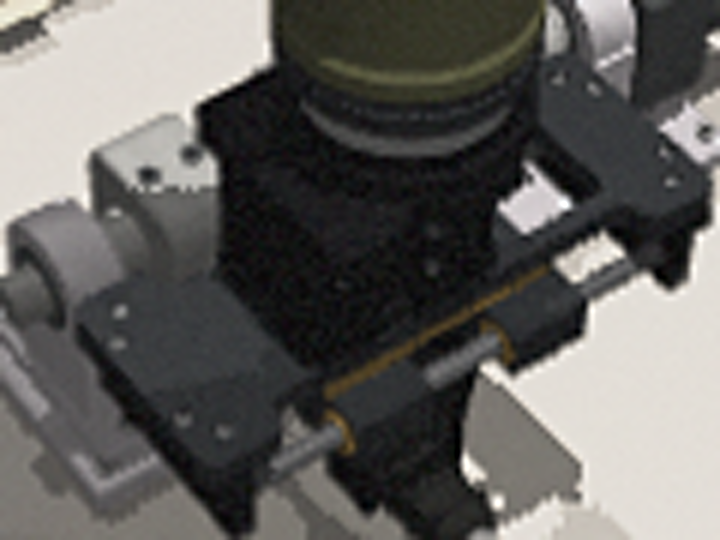

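The tip stopped at the face plane with 15 N on it, and the pin should have moved by 12 N, so it is probably touching the hub rim. I'll back off and measure the tip against the hub more carefully.

Emit:
arm_command(
  targets=[
    [[-0.01,0,0,0,0,0,1],[-0.022,0,0,0,0,0,1],[-0.022,0,0,0,0,0,1],[-0.022,0,0,0,0,0,1],[-0.022,0,0,0,0,0,1]],
  ],
)

```text
time_s: 18.4
tool_pos: [0.4729, -0.2367, 0.0658]
tool_rot: [-179.9, -0.0, 91.4]
force: [0.8, 0.3, -1.4]
grip_width: 0.0218
```

```bash
python3 -c "
from h import *
plan((.4726,-.222,.0665),(180,0,91.4))
c=snap('wrist','w15')
cv2.imwrite('pics/w15z.png',cv2.resize(c['img'][0:110,230:420,::-1],None,fx=4.2,fy=4.2,interpolation=cv2.INTER_CUBIC))
P=cloud(c);x,y,z=P[...,0],P[...,1],P[...,2]
o=get_obs();Q=(P-o['tool_pos'])@rot(o['tool_rot'])
for r in range(0,60,6):
  s=P[r,260:390]; print(r,'hub y,z by col', s[[20,40,62,80,100]][:,1:].round(4).tolist())
for r in range(40,200,16):
  s=Q[r,300:345]; w=P[r,300:345]; m=(s[:,2]<.01)&(s[:,2]>-.03); 
  if m.sum()>5: k=s[m]; print(r, 'X',k[:,0].mean().round(4),'Ymid',((k[:,1].max()+k[:,1].min())/2).round(4),'Zmin', np.percentile(k[:,2],15).round(4),'world z',np.percentile(w[m][:,2],85).round(4),'x',w[m][:,0].mean().round(4))
"
```

```text
t 18.4 at [ 0.4729 -0.2367  0.0658] [-179.94   -0.     91.44] F [ 0.8  0.3 -1.4] w 0.0218
-> d [ 0.0147  0.0001 -0.0007] rv [-0.06 -0.    0.04]
0 hub y,z by col [[-0.1237, 0.0906], [-0.1233, 0.0898], [-0.1234, 0.0907], [-0.1235, 0.0916], [-0.1228, 0.0896]]
6 hub y,z by col [[-0.1241, 0.0854], [-0.1238, 0.0847], [-0.1237, 0.0846], [-0.1235, 0.0846], [-0.1235, 0.0853]]
12 hub y,z by col [[-0.124, 0.0771], [-0.1225, 0.0711], [-0.1232, 0.0751], [-0.1221, 0.071], [-0.1234, 0.0771]]
18 hub y,z by col [[-0.1244, 0.07], [-0.1243, 0.0701], [-0.1232, 0.066], [-0.1234, 0.0676], [-0.1235, 0.0692]]
24 hub y,z by col [[-0.1153, 0.0155], [-0.1236, 0.0574], [-0.1236, 0.0582], [-0.1232, 0.0571], [-0.1232, 0.0579]]
30 hub y,z by col [[-0.1181, 0.0164], [-0.1181, 0.0173], [-0.1176, 0.016], [-0.1174, 0.0161], [-0.1173, 0.0169]]
36 hub y,z by col [[-0.1209, 0.0168], [-0.1207, 0.0169], [-0.1205, 0.017], [-0.12, 0.0158], [-0.1199, 0.0165]]
42 hub y,z by col [[-0.1235, 0.0161], [-0.1232, 0.0158], [-0.123, 0.0162], [-0.1227, 0.0156], [-0.1226, 0.0163]]
48 hub y,z by col [[-0.1262, 0.0158], [-0.1261, 0.0165], [-0.1257, 0.0156], [-0.1255, 0.016], [-0.1254, 0.0171]]
54 hub y,z by col [[-0.129, 0.0162], [-0.1288, 0.0162], [-0.1369, 0.0747], [-0.1283, 0.0163], [-0.1281, 0.0167]]
56 X 0.0995 Ymid -0.0005 Zmin -0.008 world z 0.0739 x 0.4699
72 X 0.094 Ymid -0.0005 Zmin -0.0083 world z 0.0741 x 0.4701
88 X 0.0884 Ymid -0.0005 Zmin -0.0085 world z 0.0743 x 0.4702
104 X 0.0827 Ymid -0.0005 Zmin -0.0084 world z 0.0742 x 0.4703
120 X 0.0769 Ymid -0.0005 Zmin -0.0083 world z 0.0741 x 0.4705
136 X 0.071 Ymid -0.0005 Zmin -0.009 world z 0.0748 x 0.4706
152 X 0.065 Ymid -0.0003 Zmin -0.0095 world z 0.0753 x 0.471
168 X 0.0589 Ymid -0.0006 Zmin -0.0101 world z 0.076 x 0.4709
184 X 0.0529 Ymid -0.0005 Zmin -0.0126 world z 0.0784 x 0.471
```

View pics/w15z.png

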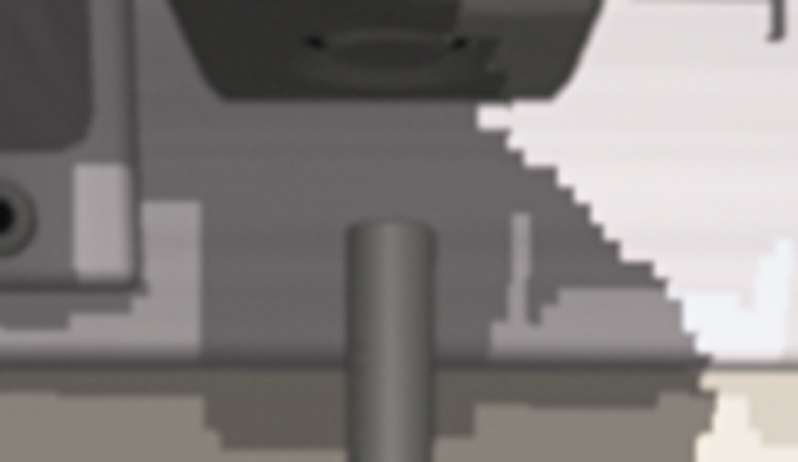

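The base plate reads 2 mm high in the wrist camera, so the rod axis is really about 3 mm below the bore centre. I'll raise 3 mm and try again.

Emit:
arm_command(
  targets=[
    [[0,-0.0003,-0.003,0,0,0,1],[0,-0.0003,-0.003,0,0,0,1],[0.006,-0.0003,-0.003,0,0,0,1],[0.012,-0.0003,-0.003,0,0,0,1],[0.015,-0.0003,-0.003,0,0,0,1],[0.018,-0.0003,-0.003,0,0,0,1],[0.021,-0.0003,-0.003,0,0,0,1],[0.021,-0.0003,-0.003,0,0,0,1],[0.021,-0.0003,-0.003,0,0,0,1]],
  ],
)

```text
time_s: 19.35
tool_pos: [0.4724, -0.2207, 0.0699]
tool_rot: [179.9, 0.4, 91.3]
force: [-0.5, -8.6, -3.1]
grip_width: 0.0214
```

```bash
python3 -c "
from h import *
plan((.4726,-.222,.0665),(180,0,91.4))
"
```

```text
t 19.35 at [ 0.4724 -0.2207  0.0699] [179.91   0.4   91.3 ] F [-0.5 -8.6 -3.1] w 0.0214
-> d [-0.0013  0.0002  0.0034] rv [ 0.09  0.4  -0.1 ]
```

It moves now at 8.6 N, so I'll keep driving.

Emit:
arm_command(
  targets=[
    [[0.003,0,0,0,0,0,1],[0.006,0,0,0,0,0,1],[0.009,0,0,0,0,0,1],[0.012,0,0,0,0,0,1],[0.015,0,0,0,0,0,1],[0.018,0,0,0,0,0,1],[0.021,0,0,0,0,0,1],[0.024,0,0,0,0,0,1],[0.024,0,0,0,0,0,1],[0.024,0,0,0,0,0,1]],
  ],
)

```text
time_s: 20.35
tool_pos: [0.4717, -0.1962, 0.0696]
tool_rot: [179.9, 0.4, 91.3]
force: [-0.0, -7.6, -1.9]
grip_width: 0.0218
```

```bash
python3 -c "
from h import *
plan((.4726,-.188,.0695),(180,0,91.4))
c=snap('wrist','w16');snap('top','t16')
"
```

```text
t 20.35 at [ 0.4717 -0.1962  0.0696] [179.93   0.35  91.31] F [-0.  -7.6 -1.9] w 0.0218
-> d [0.0082 0.001  0.0001] rv [ 0.07  0.35 -0.09]
```

View pics/w16.png

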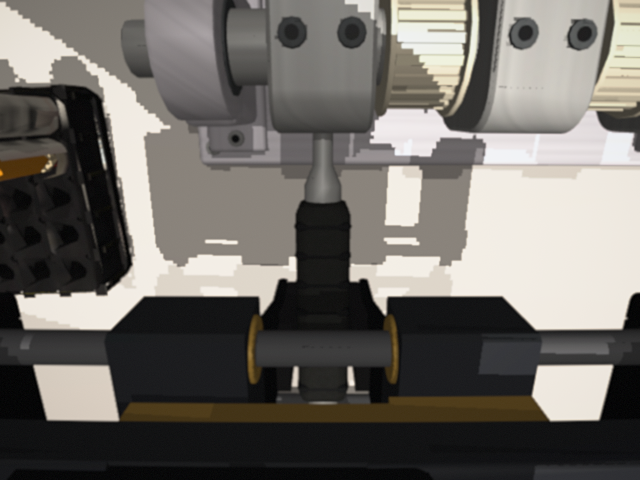

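Emit:
arm_command(
  targets=[
    [[0.003,0,0,0,0,0,1],[0.006,0,0,0,0,0,1],[0.008,0,0,0,0,0,1],[0.008,0,0,0,0,0,1],[0.008,0,0,0,0,0,1],[0.008,0,0,0,0,0,1]],
  ],
)

```text
time_s: 21.05
tool_pos: [0.4713, -0.1877, 0.0693]
tool_rot: [180.0, 0.3, 91.3]
force: [0.5, -6.6, -3.7]
grip_width: 0.0217
```

```bash
python3 -c "
from h import *
plan((.4726,-.188,.0695),(180,0,91.4))
c=snap('scene','s17');c=snap('top','t17')
cv2.imwrite('pics/t17z.png',cv2.resize(c['img'][140:300,250:400,::-1],None,fx=4,fy=4,interpolation=cv2.INTER_CUBIC))
"
```

```text
t 21.05 at [ 0.4713 -0.1877  0.0693] [179.97   0.31  91.32] F [ 0.5 -6.6 -3.7] w 0.0217
-> d [-0.0004  0.0012 -0.0002] rv [ 0.03  0.31 -0.08]
```

View pics/t17z.png

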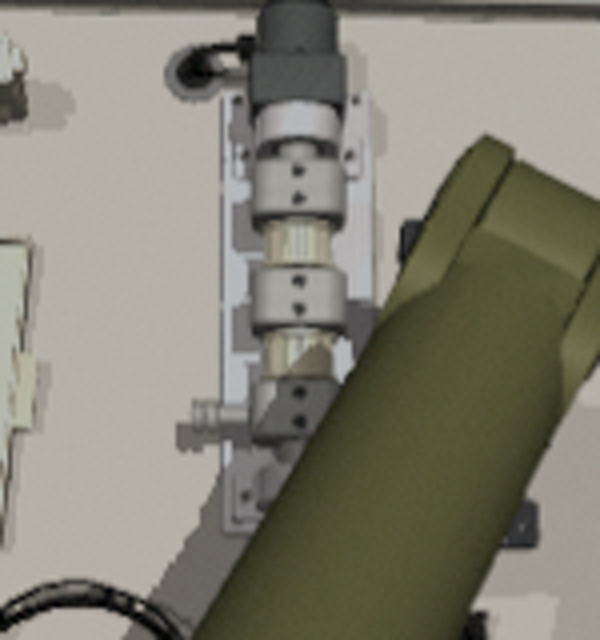

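Pin 1's head now stands well out on the +y side (zoom about 190,430), moved about 35 mm. I'll retract and go to hub 2.

Emit:
arm_command(
  targets=[
    [[-0.02,0,0,0,0,0,1],[-0.04,0,0,0,0,0,1],[-0.052,0,0,0,0,0,1],[-0.052,0,0,0,0,0,1],[-0.052,0.03,0,0,0,0,1],[-0.052,0.06,0,0,0,0,1],[-0.052,0.07,0,0,0,0,1],[-0.052,0.07,0,0,0,0,1],[-0.052,0.07,0,0,0,0,1],[-0.052,0.07,0,0,0,0,1]],
  ],
)

```text
time_s: 22.15
tool_pos: [0.541, -0.2352, 0.0688]
tool_rot: [-179.9, 0.0, 91.3]
force: [-0.1, -0.5, -2.2]
grip_width: 0.0212
```

```bash
cat >> h.py <<'E'
def rodhub(fn=None):
    c=snap('wrist',fn)
    P=cloud(c);o=get_obs();Q=(P-o['tool_pos'])@rot(o['tool_rot'])
    X,Y,Z=Q[...,0],Q[...,1],Q[...,2]
    m=(X>.07)&(X<.104)&(abs(Y)<.01)&(Z<.006)&(Z>-.02)
    m[:, :290]=0; m[:,355:]=0
    n,l,s,ce=cv2.connectedComponentsWithStats(m.astype(np.uint8)); i=1+np.argmax(s[1:,4]); m=l==i
    q=Q[m]; w=P[m]
    for a,b in((.07,.08),(.08,.09),(.09,.104)):
        k=(q[:,0]>a)&(q[:,0]<b)
        if k.sum()>8: print('rod X',a,'Ymid',((q[k,1].min()+q[k,1].max())/2).round(4),'Ztop',np.percentile(q[k,2],15).round(4),'world x',((w[k,0].min()+w[k,0].max())/2).round(4),'z',np.percentile(w[k,2],85).round(4))
    print('tipX',q[:,0].max().round(4))
E
python3 -c "
from h import *
plan((.5417,-.24,.0695),(180,0,91.4))
rodhub('w18'); hubs()
c=snap('wrist')
cv2.imwrite('pics/w18z.png',cv2.resize(c['img'][0:110,230:420,::-1],None,fx=4.2,fy=4.2,interpolation=cv2.INTER_CUBIC))
plan((.5417,-.24,.0695),(180,0,91.4))
"
```

```text
t 22.15 at [ 0.541  -0.2352  0.0688] [-1.799e+02  1.000e-02  9.133e+01] F [-0.1 -0.5 -2.2] w 0.0212
-> d [-0.0049  0.0006 -0.0007] rv [-0.1   0.01 -0.07]
rod X 0.07 Ymid -0.0007 Ztop -0.0089 world x 0.5388 z 0.0778
rod X 0.08 Ymid -0.0007 Ztop -0.0086 world x 0.5386 z 0.0775
rod X 0.09 Ymid -0.0007 Ztop -0.0082 world x 0.5384 z 0.0771
tipX 0.1011
face [  58    0  147   27 3085] x 0.4534 0.4932 y med -0.1232 z 0.05 0.095
face [ 275    0  103   26 2397] x 0.5224 0.5565 y med -0.122 z 0.059 0.094
face [ 448    0  146   27 3064] x 0.5856 0.626 y med -0.1202 z 0.05 0.095
t 22.3 at [ 0.5417 -0.2353  0.0691] [-1.7996e+02  2.0000e-02  9.1340e+01] F [-0.2 -0.7 -3.4] w 0.022
-> d [-0.0047 -0.0001 -0.0004] rv [-0.04  0.02 -0.06]
```

View pics/w18z.png

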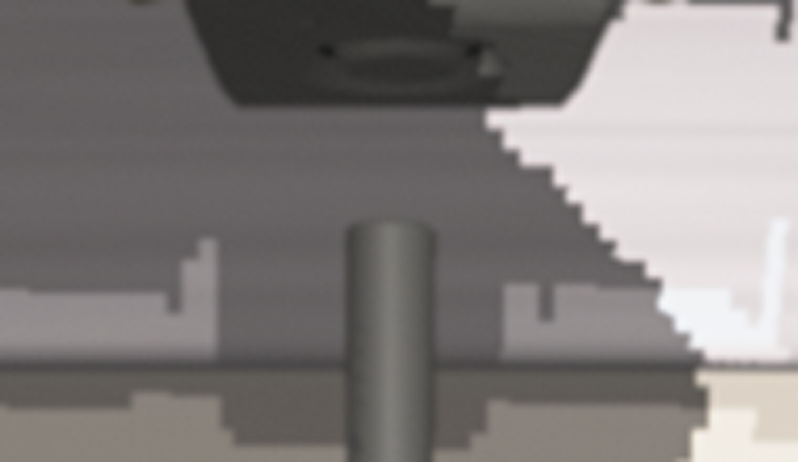

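Hub 2's bore is centred at zoom column 400 and the rod at 391, about 0.7 mm apart after settling. I'll shift slightly and drive.

Emit:
arm_command(
  targets=[
    [[0,0.0006,-0.0003,0,0,0,1],[0.006,0.0006,-0.0003,0,0,0,1],[0.012,0.0006,-0.0003,0,0,0,1],[0.015,0.0006,-0.0003,0,0,0,1],[0.018,0.0006,-0.0003,0,0,0,1],[0.021,0.0006,-0.0003,0,0,0,1],[0.024,0.0006,-0.0003,0,0,0,1],[0.024,0.0006,-0.0003,0,0,0,1],[0.024,0.0006,-0.0003,0,0,0,1]],
  ],
)

```text
time_s: 23.2
tool_pos: [0.5427, -0.2157, 0.0702]
tool_rot: [179.9, 0.4, 91.3]
force: [1.3, -8.4, -1.5]
grip_width: 0.0215
```

Emit:
arm_command(
  targets=[
    [[0.003,0,0,0,0,0,1],[0.006,0,0,0,0,0,1],[0.009,0,0,0,0,0,1],[0.012,0,0,0,0,0,1],[0.015,0,0,0,0,0,1],[0.018,0,0,0,0,0,1],[0.021,0,0,0,0,0,1],[0.024,0,0,0,0,0,1],[0.027,0,0,0,0,0,1],[0.029,0,0,0,0,0,1]],
  ],
)

```text
time_s: 24.2
tool_pos: [0.5418, -0.1862, 0.0698]
tool_rot: [180.0, 0.4, 91.3]
force: [0.5, -7.4, -4.2]
grip_width: 0.0217
```

```bash
python3 -c "
from h import *
plan((.5417,-.1865,.0695),(180,0,91.4))
c=snap('wrist','w19');plan((.5417,-.1865,.0695),(180,0,91.4))
"
```

```text
t 24.2 at [ 0.5418 -0.1862  0.0698] [179.95   0.4   91.27] F [ 0.5 -7.4 -4.2] w 0.0217
-> d [-0.0003 -0.0001  0.0003] rv [ 0.05  0.4  -0.13]
t 24.25 at [ 0.5418 -0.1855  0.0697] [179.97   0.36  91.3 ] F [ 0.4 -6.6 -2.8] w 0.0218
-> d [-0.001  -0.0001  0.0002] rv [ 0.03  0.36 -0.1 ]
```

View pics/w19.png

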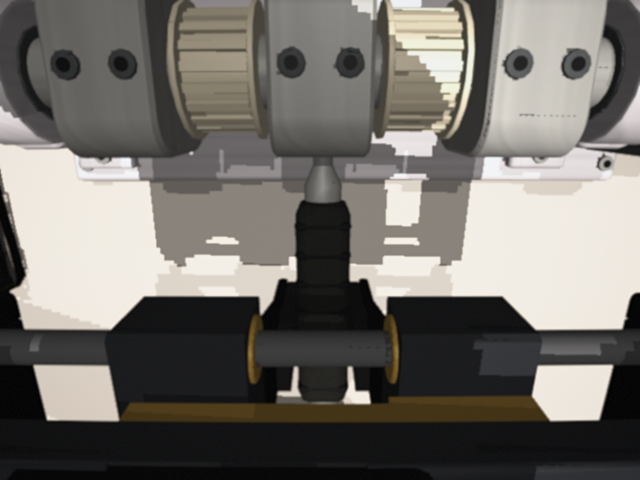

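Pin 2 is driven about 35 mm. I'll retract and move over to hub 3.

Emit:
arm_command(
  targets=[
    [[-0.02,0,0,0,0,0,1],[-0.04,0,0,0,0,0,1],[-0.053,0,0,0,0,0,1],[-0.053,0,0,0,0,0,1],[-0.053,0.03,0,0,0,0,1],[-0.053,0.06,0,0,0,0,1],[-0.053,0.07,0,0,0,0,1],[-0.053,0.07,0,0,0,0,1],[-0.053,0.07,0,0,0,0,1],[-0.053,0.07,0,0,0,0,1]],
  ],
)

```text
time_s: 25.25
tool_pos: [0.6116, -0.2336, 0.0691]
tool_rot: [-179.9, 0.0, 91.3]
force: [-0.2, -0.6, -2.9]
grip_width: 0.0218
```

```bash
python3 -c "
from h import *
c=snap('wrist')
plan((.6115,-.235,.0695),(180,0,91.4))
rodhub(); hubs()
c=snap('wrist','w20')
cv2.imwrite('pics/w20z.png',cv2.resize(c['img'][0:110,230:420,::-1],None,fx=4.2,fy=4.2,interpolation=cv2.INTER_CUBIC))
plan((.6115,-.235,.0695),(180,0,91.4))
"
```

```text
t 25.3 at [ 0.6118 -0.2337  0.0692] [-1.7992e+02  3.0000e-02  9.1320e+01] F [-0.2  1.1 -1.8] w 0.0216
-> d [-0.0013 -0.0003 -0.0003] rv [-0.08  0.03 -0.08]
rod X 0.07 Ymid -0.0007 Ztop -0.0089 world x 0.6096 z 0.0782
rod X 0.08 Ymid -0.0007 Ztop -0.0086 world x 0.6094 z 0.0779
rod X 0.09 Ymid -0.0007 Ztop -0.0083 world x 0.6092 z 0.0776
tipX 0.1009
face [  0   0  33  29 872] x 0.4793 0.4939 y med -0.118 z 0.05 0.076
face [  56    0  147   27 3079] x 0.5235 0.5631 y med -0.1215 z 0.05 0.095
face [ 272    0  104   26 2391] x 0.5925 0.6265 y med -0.1203 z 0.059 0.094
t 25.45 at [ 0.6125 -0.2335  0.0694] [-1.7997e+02  3.0000e-02  9.1350e+01] F [-0.6 -0.9 -1.9] w 0.0217
-> d [-0.0015 -0.001  -0.0001] rv [-0.03  0.03 -0.05]
```

View pics/w20z.png

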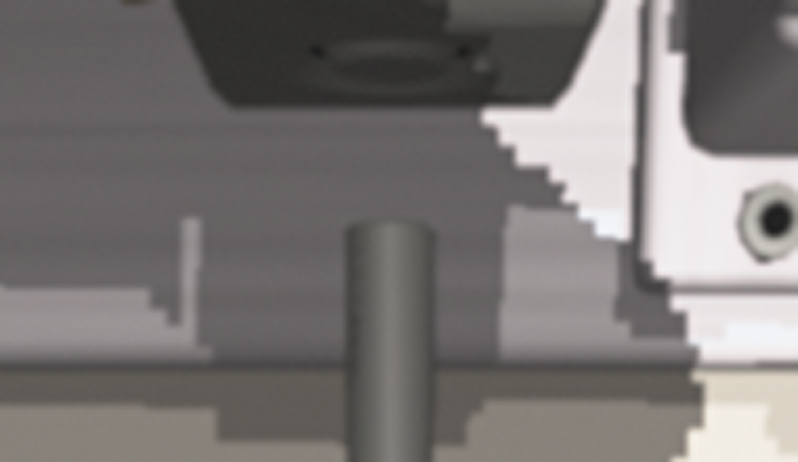

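Aligned: the bore is at column 393 and the rod at 391. Driving pin 3.

Emit:
arm_command(
  targets=[
    [[0,-0.0003,0,0,0,0,1],[0.006,-0.0003,0,0,0,0,1],[0.012,-0.0003,0,0,0,0,1],[0.015,-0.0003,0,0,0,0,1],[0.018,-0.0003,0,0,0,0,1],[0.021,-0.0003,0,0,0,0,1],[0.024,-0.0003,0,0,0,0,1],[0.024,-0.0003,0,0,0,0,1],[0.024,-0.0003,0,0,0,0,1]],
  ],
)

```text
time_s: 26.35
tool_pos: [0.612, -0.2146, 0.0702]
tool_rot: [179.9, 0.5, 91.2]
force: [-0.5, -8.4, -2.4]
grip_width: 0.0218
```

Emit:
arm_command(
  targets=[
    [[0.003,0,0,0,0,0,1],[0.006,0,0,0,0,0,1],[0.009,0,0,0,0,0,1],[0.012,0,0,0,0,0,1],[0.015,0,0,0,0,0,1],[0.018,0,0,0,0,0,1],[0.021,0,0,0,0,0,1],[0.024,0,0,0,0,0,1],[0.027,0,0,0,0,0,1],[0.029,0,0,0,0,0,1]],
  ],
)

```text
time_s: 27.35
tool_pos: [0.6112, -0.1851, 0.0698]
tool_rot: [180.0, 0.4, 91.2]
force: [-0.2, -7.9, -3.4]
grip_width: 0.0212
```

```bash
python3 -c "
from h import *
plan((.6115,-.1845,.0695),(180,0,91.4))
c=snap('wrist','w21');c=snap('top','t21')
cv2.imwrite('pics/t21z.png',cv2.resize(c['img'][140:300,250:400,::-1],None,fx=4,fy=4,interpolation=cv2.INTER_CUBIC))
plan((.6115,-.1845,.0695),(180,0,91.4))
"
```

```text
t 27.35 at [ 0.6112 -0.1851  0.0698] [179.97   0.44  91.24] F [-0.2 -7.9 -3.4] w 0.0212
-> d [0.0006 0.0003 0.0003] rv [ 0.03  0.44 -0.16]
t 27.45 at [ 0.6112 -0.1842  0.0696] [179.99   0.38  91.28] F [ 0.5 -6.3 -3. ] w 0.0215
-> d [-0.0003  0.0003  0.0001] rv [ 0.01  0.38 -0.12]
```

View pics/t21z.png

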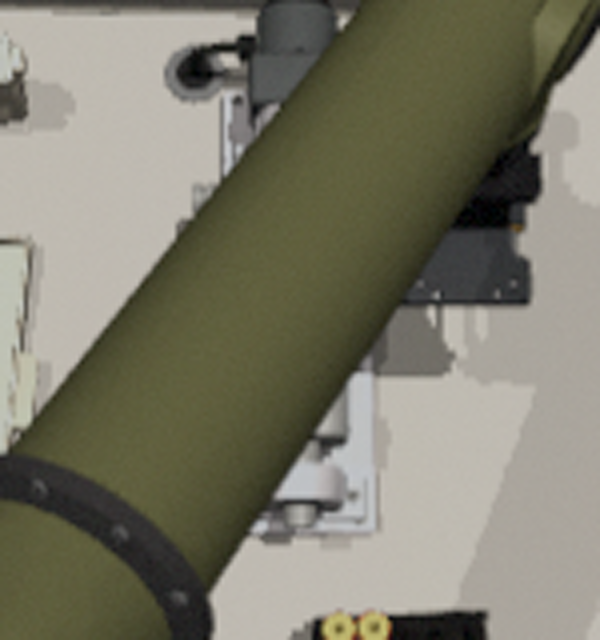

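All three pins are driven. Now I'll retract and take the punch back to the tray.

Emit:
arm_command(
  targets=[
    [[-0.02,0,0,0,0,0,1],[-0.04,0,0,0,0,0,1],[-0.056,0,0,0,0,0,1],[-0.056,0,-0.01,0,0,0,1],[-0.056,0,-0.06,0,0,0,1],[-0.056,0,-0.11,0,0,0,1],[-0.056,0,-0.145,0,0,0,1],[-0.056,-0.05,-0.145,0,0,0,1],[-0.03,-0.09,-0.145,0,0,0,1],[0,-0.13,-0.145,0,0,0,1]],
  ],
)

```text
time_s: 28.45
tool_pos: [0.4799, -0.1837, 0.2144]
tool_rot: [-179.9, 0.1, 91.2]
force: [-0.0, 1.8, -1.4]
grip_width: 0.0216
```

```bash
python3 -c "
from h import *
snap('wrist','w22');plan((.4443,.171,.21),(180,0,86.4))
"
```

```text
t 28.5 at [ 0.4715 -0.1762  0.2126] [-179.62   -0.82   91.47] F [-6.7  4.5 -7.2] w 0.0214
-> d [ 0.3478 -0.0182  0.0078] rv [-0.42 -0.81  5.07]
```

View pics/w22.png

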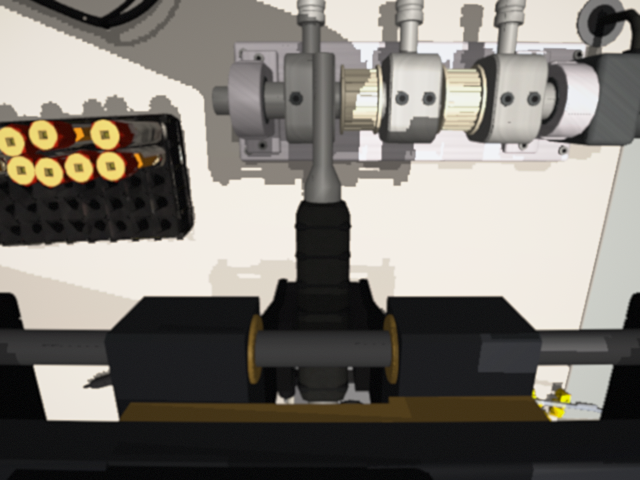

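All three pin heads stand out on the far side (rows 5-20, columns 312, 410 and 508). On to the tray.

Emit:
arm_command(
  targets=[
    [[0.348,-0.018,0.008,-0.4,-0.8,5,1],[0.348,-0.018,0.008,-0.4,-0.8,5,1],[0.348,-0.018,0.008,-0.4,-0.8,5,1],[0.348,-0.018,0.008,-0.4,-0.8,5,1],[0.348,-0.018,0.008,-0.4,-0.8,5,1],[0.348,-0.018,0.008,-0.4,-0.8,5,1],[0.348,-0.018,0.008,-0.4,-0.8,5,1],[0.348,-0.018,0.008,-0.4,-0.8,5,1],[0.348,-0.018,0.008,-0.4,-0.8,5,1]],
  ],
)

```text
time_s: 29.4
tool_pos: [0.4545, 0.1661, 0.2062]
tool_rot: [179.6, 0.9, 86.6]
force: [0.7, -1.5, -2.2]
grip_width: 0.0218
```

```bash
python3 -c "
from h import *
c=snap('wrist','w23');plan((.4443,.171,.03),(180,0,86.4))
P=cloud(c);x,y,z=P[...,0],P[...,1],P[...,2]
m=(x>.36)&(x<.63)&(y>.06)&(y<.33)&(z>.001)&(z<.03); m[:,:]&=True
n,l,s,ce=cv2.connectedComponentsWithStats(m.astype(np.uint8)); i=1+np.argmax(s[1:,4]); print(rect(P[l==i]),s[i])
rodhub()
"
```

```text
t 29.45 at [0.455  0.1641 0.2062] [179.61   0.87  86.46] F [ 0.3 -0.2 -2. ] w 0.0216
-> d [ 0.0089 -0.0123  0.176 ] rv [0.39 0.86 0.06]
(array([495., 195.]), array([270., 270.]), 90.0) [  197     0   325   306 75248]
rod X 0.07 Ymid -0.0009 Ztop -0.0091 world x 0.4593 z 0.2142
rod X 0.08 Ymid -0.0009 Ztop -0.0087 world x 0.4598 z 0.2137
rod X 0.09 Ymid -0.0008 Ztop -0.0084 world x 0.4606 z 0.2133
tipX 0.1019
```

View pics/w23.png

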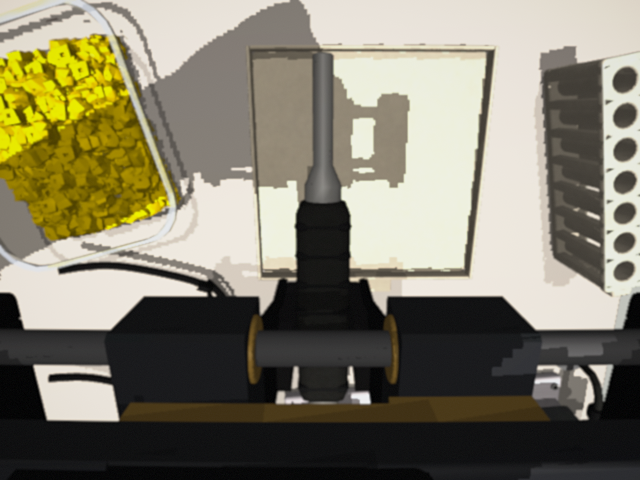

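```bash
python3 -c "
from h import *
c=snap('wrist')
for uv in ((250,47),(493,47),(470,275),(261,277)): print(pz(c,uv,.022).round(4))
plan((.4443,.171,.03),(180,0,86.4))
"
```

```text
[0.4067 0.2963 0.022 ]
[0.6024 0.2843 0.022 ]
[0.5925 0.0851 0.022 ]
[0.3934 0.0968 0.022 ]
t 29.55 at [0.4555 0.1626 0.2063] [179.6    0.84  86.26] F [ 0.   0.2 -3.4] w 0.0213
-> d [ 0.0102 -0.0129  0.1761] rv [ 0.4   0.84 -0.14]
```

Emit:
arm_command(
  targets=[
    [[0.008,-0.009,0.04,0.4,0.8,0,1],[0.008,-0.009,0.09,0.4,0.8,0,1],[0.008,-0.009,0.14,0.4,0.8,0,1],[0.008,-0.009,0.18,0.4,0.8,0,1],[0.008,-0.009,0.185,0.4,0.8,0,1],[0.008,-0.009,0.187,0.4,0.8,0,1],[0.008,-0.009,0.187,0.4,0.8,0,1],[0.008,-0.009,0.187,0.4,0.8,0,1]],
  ],
)

```text
time_s: 30.35
tool_pos: [0.4499, 0.1705, 0.0212]
tool_rot: [179.8, -0.1, 86.4]
force: [0.6, 1.0, -2.1]
grip_width: 0.0215
```

```bash
python3 -c "
from h import *
c=snap('wrist','w24');plan((.4475,.169,.010),(180,0,86.4))
"
```

```text
t 30.4 at [0.4496 0.1706 0.0209] [ 1.7981e+02 -1.1000e-01  8.6380e+01] F [-0.1 -0.4 -2.6] w 0.0215
-> d [-0.0017 -0.0021  0.0109] rv [ 0.19 -0.11 -0.02]
```

View pics/w24.png

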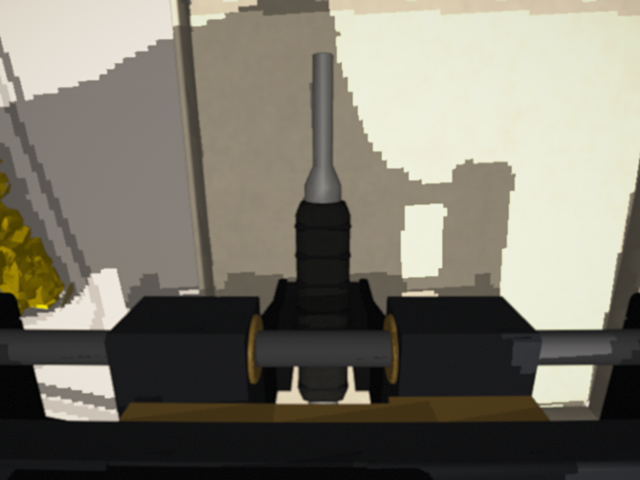

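Over the tray and well inside the rims. Lowering in steps until it touches.

Emit:
arm_command(
  targets=[
    [[-0.002,-0.002,0.005,0.2,0,0,1],[-0.002,-0.002,0.008,0.2,0,0,1],[-0.002,-0.002,0.01,0.2,0,0,1],[-0.002,-0.002,0.01,0.2,0,0,1]],
  ],
)

```text
time_s: 30.8
tool_pos: [0.4458, 0.1674, 0.0095]
tool_rot: [-179.8, 0.1, 86.4]
force: [-2.5, -2.0, 7.7]
grip_width: 0.0215
```

```bash
python3 -c "
from h import *
c=snap('top');plan((.4475,.169,.010),(180,0,86.4))
"
```

```text
t 30.85 at [0.4458 0.1674 0.0096] [-1.7977e+02  5.0000e-02  8.6370e+01] F [-3.4 -3.2  7.3] w 0.0217
-> d [ 0.0017  0.0016 -0.0004] rv [-0.23  0.05 -0.03]
```

Emit:
arm_command(
  targets=[
    [[0,0,0,0,0,0,0],[0,0,0,0,0,0,0],[0,0,0,0,0,0,0],[0,0,0,0,0,0,0],[0,0,-0.02,0,0,0,0],[0,0,-0.06,0,0,0,0],[0,0,-0.11,0,0,0,0],[0,0,-0.16,0,0,0,0],[0,0,-0.19,0,0,0,0]],
  ],
)

```text
time_s: 31.75
tool_pos: [0.4478, 0.1684, 0.2028]
tool_rot: [180.0, -0.1, 86.4]
force: [1.3, 0.1, 0.5]
grip_width: 0.0435
```

```bash
python3 -c "
from h import *
c=snap('wrist','w25');plan((.48,-.06,.22),(180,0,91.4))
"
```

```text
t 31.8 at [0.4498 0.1695 0.2066] [179.68  -0.36  86.38] F [1.9 1.4 3.1] w 0.0434
-> d [-0.2271  0.0447 -0.0146] rv [ 0.34 -0.35 -5.02]
```

View pics/w25.png

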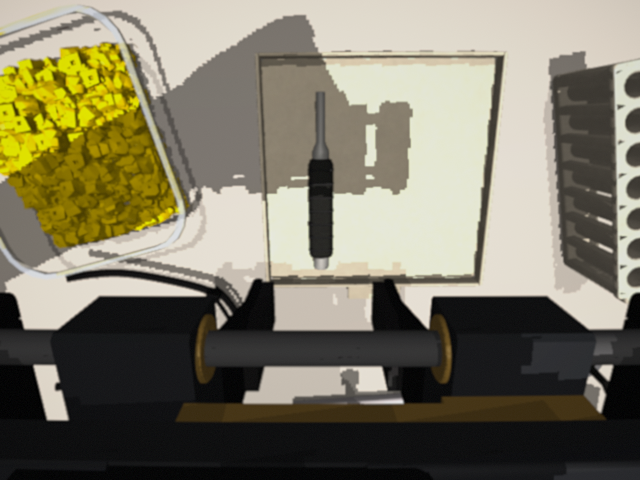

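The punch lies in the tray (handle at 320,205). Next I'll look at the heads.

Emit:
arm_command(
  targets=[
    [[-0.28,0.075,-0.01,0.3,-0.3,-5,0],[-0.28,0.075,-0.01,0.3,-0.3,-5,0],[-0.28,0.075,-0.01,0.3,-0.3,-5,0],[-0.28,0.075,-0.01,0.3,-0.3,-5,0],[-0.28,0.075,-0.01,0.3,-0.3,-5,0],[-0.28,0.075,-0.01,0.3,-0.3,-5,0],[-0.28,0.075,-0.01,0.3,-0.3,-5,0],[-0.28,0.075,-0.01,0.3,-0.3,-5,0]],
  ],
)

```text
time_s: 32.6
tool_pos: [0.5034, -0.1169, 0.2083]
tool_rot: [-179.4, 0.3, 91.2]
force: [-0.4, 0.8, 0.4]
grip_width: 0.0438
```

```bash
cat >> h.py <<'E'
def heads(cam='wrist',fn=None):
    c=snap(cam,fn);P=cloud(c);x,y,z=P[...,0],P[...,1],P[...,2]
    m=(y>-.056)&(y<.03)&(z>.06)&(z<.095)&(x>.44)&(x<.64)
    n,l,s,ce=cv2.connectedComponentsWithStats(m.astype(np.uint8))
    for i in range(1,n):
        if s[i,4]>15:
            q=P[l==i]; k=q[q[:,2]>.077]
            if len(k)<5: k=q
            print(cam,'pin px',ce[i].round(0),s[i,4],'x mid',((np.percentile(k[:,0],2)+np.percentile(k[:,0],98))/2).round(4),'head y',np.percentile(k[:,1],2).round(4),np.percentile(k[:,1],98).round(4),'y end',q[:,1].max().round(4),'ztop',np.percentile(q[:,2],95).round(4))
E
python3 -c "
from h import *
heads('wrist','w26');heads('top')
plan((.467,-.01,.12),(180,0,91.4))
"
```

```text
wrist pin px [373. 116.] 1023 x mid 0.5368 head y -0.0548 -0.0246 y end -0.0238 ztop 0.0798
wrist pin px [278. 116.] 973 x mid 0.468 head y -0.0548 -0.0267 y end -0.0263 ztop 0.0813
wrist pin px [470. 118.] 1071 x mid 0.6064 head y -0.0551 -0.0236 y end -0.0232 ztop 0.0808
top pin px [300. 189.] 33 x mid 0.6062 head y -0.0332 -0.0228 y end -0.0227 ztop 0.0798
t 32.7 at [ 0.5035 -0.1147  0.2082] [-179.43    0.27   91.51] F [-0.4  0.8  0.6] w 0.0435
-> d [ 0.106  -0.0329  0.088 ] rv [-0.57  0.27  0.1 ]
```

View pics/w26.png

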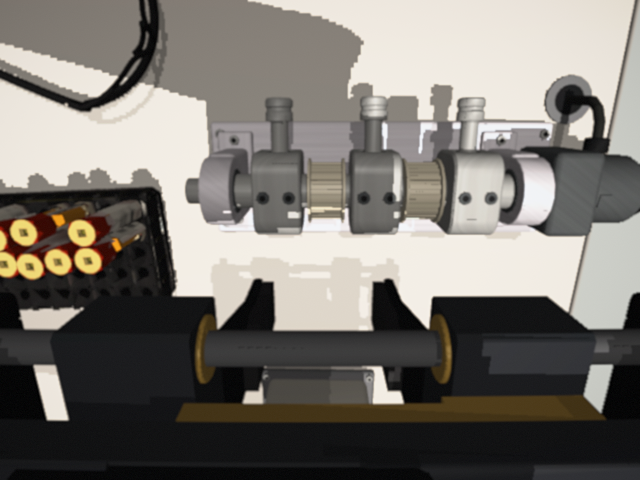

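The heads are clear of the hubs: end faces at y≈-0.026, -0.024 and -0.023, so each pin has moved about 36 mm. I'll go for pin 1's head.

```bash
python3 -c "
from h import *
plan((.4677,-.0343,.064),(180,0,91.4))
"
```

```text
t 32.7 at [ 0.5035 -0.1147  0.2082] [-179.43    0.27   91.51] F [-0.4  0.8  0.6] w 0.0435
-> d [ 0.082  -0.0322  0.1441] rv [-0.57  0.27  0.1 ]
```

Emit:
arm_command(
  targets=[
    [[0.04,-0.02,0.01,-0.5,0.2,0,0],[0.082,-0.032,0.04,-0.5,0.2,0,0],[0.082,-0.032,0.08,-0.5,0.2,0,0],[0.082,-0.032,0.09,-0.5,0.2,0,0],[0.082,-0.032,0.09,-0.5,0.2,0,0],[0.082,-0.032,0.09,-0.5,0.2,0,0]],
  ],
)

```text
time_s: 33.3
tool_pos: [0.47, -0.036, 0.1199]
tool_rot: [179.9, 0.1, 91.4]
force: [0.3, -0.3, 0.8]
grip_width: 0.0434
```

```bash
python3 -c "
from h import *
snap('scene');plan((.4677,-.0343,.064),(180,0,91.4))
snap('wrist','w27')
"
```

```text
t 33.35 at [ 0.4704 -0.0362  0.1203] [1.7986e+02 1.1000e-01 9.1330e+01] F [ 0.5 -0.3 -0.3] w 0.0433
-> d [ 0.002  -0.0028  0.0563] rv [ 0.14  0.11 -0.07]
```

View pics/w27.png

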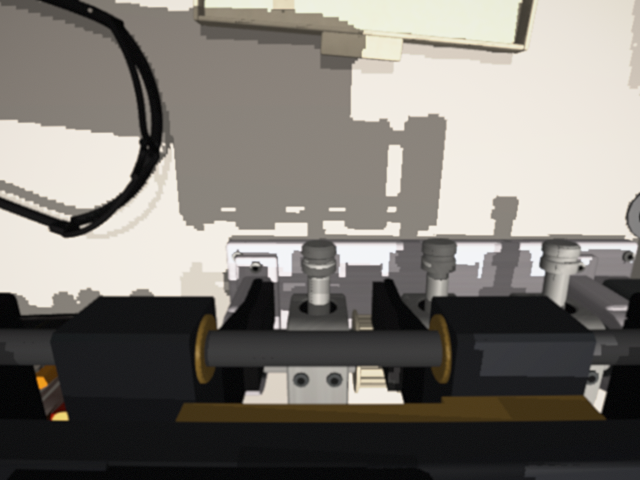

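Head 1 is at (319,258), 2 mm left of the finger midline. I'll correct, go down and grip.

Emit:
arm_command(
  targets=[
    [[0.002,-0.0024,0.02,0,0,0,0],[0.002,-0.0024,0.045,0,0,0,0],[0.002,-0.0024,0.056,0,0,0,0],[0.002,-0.0024,0.056,0,0,0,0],[0.002,-0.0024,0.056,0,0,0,1],[0.002,-0.0024,0.056,0,0,0,1],[0.002,-0.0024,0.056,0,0,0,1],[0.002,-0.0024,0.056,0,0,0,1],[0.002,-0.0024,0.056,0,0,0,1],[0.002,-0.0024,0.056,0,0,0,1]],
  ],
  newtons=40,
)

```text
time_s: 34.4
tool_pos: [0.4671, -0.0336, 0.063]
tool_rot: [179.9, 0.1, 91.4]
force: [1.9, 1.1, 0.4]
grip_width: 0.0187
```

```bash
python3 -c "
from h import *
snap('wrist','w28');plan((.4677,-.0343,.064),(180,0,91.4))
"
```

```text
t 34.45 at [ 0.4671 -0.0336  0.0629] [1.7993e+02 1.1000e-01 9.1400e+01] F [1.5 0.2 0.6] w 0.019
-> d [-0.0007  0.0006 -0.0011] rv [0.07 0.11 0.  ]
```

View pics/w28.png

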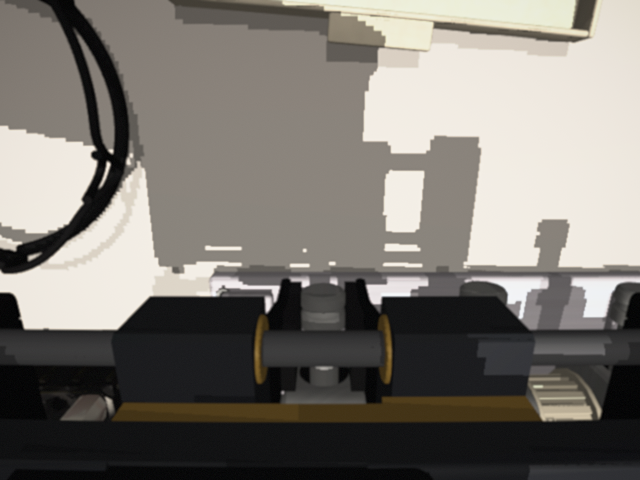

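Gripped, 19 mm wide on the head. Pulling straight out along +y.

Emit:
arm_command(
  targets=[
    [[0.005,0,0,0,0,0,1],[0.01,0,0,0,0,0,1],[0.015,0,0,0,0,0,1],[0.02,0,0,0,0,0,1],[0.025,0,0,0,0,0,1],[0.03,0,0,0,0,0,1],[0.036,0,0,0,0,0,1],[0.042,0,0,0,0,0,1],[0.048,0,0,0,0,0,1],[0.05,0,0,0,0,0,1]],
  ],
)

```text
time_s: 35.45
tool_pos: [0.4652, 0.0172, 0.0624]
tool_rot: [-180.0, 0.1, 91.5]
force: [-0.7, 0.5, -1.0]
grip_width: 0.019
```

```bash
python3 -c "
from h import *
c=snap('scene','s29');plan((.5539,.2408,.12),(180,0,86.6))
cv2.imwrite('pics/s29z.png',cv2.resize(c['img'][170:310,220:400,::-1],None,fx=4,fy=4,interpolation=cv2.INTER_CUBIC))
"
```

```text
t 35.5 at [0.4652 0.0172 0.0624] [-1.7998e+02  1.0000e-01  9.1460e+01] F [0.3 0.  0.2] w 0.0187
-> d [ 0.2212  0.0944 -0.058 ] rv [-0.01  0.1   4.86]
```

View pics/s29z.png

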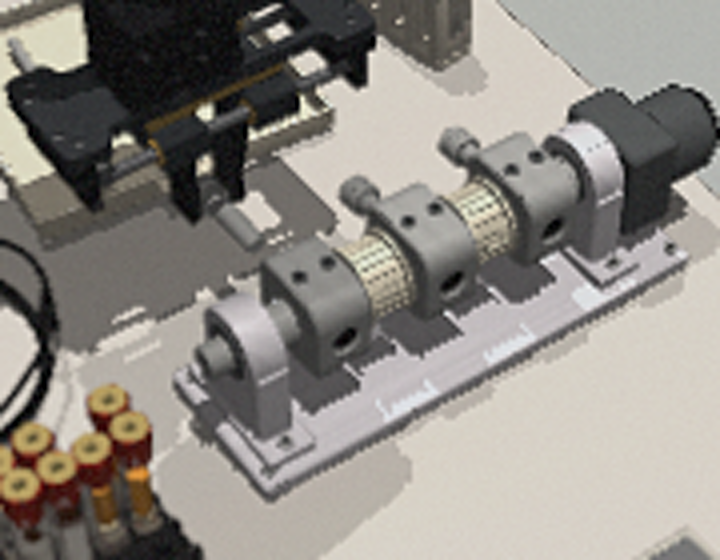

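Pin 1 is out and held level; the other two still stick out. Before placing, I'll check how close the carrier is.

```bash
python3 -c "
from h import *
for n in('scene','top'):
  c=snap(n);P=cloud(c);x,y,z=P[...,0],P[...,1],P[...,2]
  m=(x>.6)&(x<.75)&(y>.03)&(y<.33)&(z>.06)&(z<.09)
  q=P[m]; print(n,len(q),q[:,:2].min(0),q[:,:2].max(0),rect(q))
  m=(x>.6)&(x<.75)&(y>.03)&(y<.33)&(z>.02)&(z<.09)
  q=P[m]; print(n,len(q),q[:,:2].min(0),q[:,:2].max(0),rect(q))
"
```

```text
scene 694 [0.65229553 0.08644974] [0.7118814  0.27851894] (array([682.2, 181.2]), array([ 37. , 191.3]), 9.41)
scene 1275 [0.65177191 0.08644974] [0.7118814  0.27851894] (array([682.2, 181.2]), array([ 37. , 191.3]), 9.41)
top 823 [0.6517962  0.08779302] [0.70905368 0.2730378 ] (array([682.1, 181.3]), array([ 35.6, 187.2]), 8.94)
top 1237 [0.60115639 0.08779302] [0.70905368 0.28860266] (array([673.4, 199. ]), array([ 72.8, 221.8]), 23.59)
```

I'll place the pins further from the carrier, starting with pin 1 at (0.538,0.227).

```bash
python3 -c "
from h import *
plan((.538,.2267,.11),(180,0,86.6))
"
```

```text
t 35.6 at [0.4652 0.0163 0.0624] [-1.7998e+02  1.2000e-01  9.1400e+01] F [ 0.6  0.2 -2. ] w 0.0191
-> d [ 0.2085  0.0779 -0.048 ] rv [-0.01  0.12  4.8 ]
```

Emit:
arm_command(
  targets=[
    [[0,0,-0.03,0,0,0,1],[0,0,-0.05,0,0,0,1],[0.05,0.02,-0.05,0,0,2,1],[0.1,0.04,-0.05,0,0,4.8,1],[0.145,0.06,-0.05,0,0,4.8,1],[0.19,0.078,-0.05,0,0,4.8,1],[0.209,0.078,-0.05,0,0,4.8,1],[0.209,0.078,-0.05,0,0,4.8,1],[0.209,0.078,-0.02,0,0,4.8,1],[0.209,0.078,0.02,0,0,4.8,1]],
  ],
)

```text
time_s: 36.6
tool_pos: [0.5404, 0.2268, 0.0434]
tool_rot: [179.7, -0.0, 86.5]
force: [0.2, 0.6, -1.0]
grip_width: 0.0189
```

```bash
python3 -c "
from h import *
snap('wrist','w30');plan((.538,.2267,.008),(180,0,86.6))
"
```

```text
t 36.65 at [0.5345 0.2241 0.0352] [-179.62    0.43   86.55] F [-4.9 -1.9 -5.6] w 0.0185
-> d [0.003  0.0035 0.0272] rv [-0.38  0.43 -0.05]
```

View pics/w30.png

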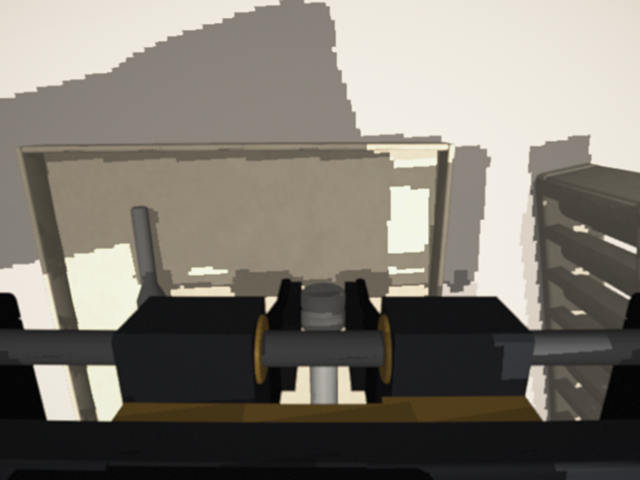

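Emit:
arm_command(
  targets=[
    [[0.003,0.0035,0.012,-0.4,0.4,0,1],[0.003,0.0035,0.022,-0.4,0.4,0,1],[0.003,0.0035,0.026,-0.4,0.4,0,1],[0.003,0.0035,0.026,-0.4,0.4,0,1],[0.003,0.0035,0.026,-0.4,0.4,0,1]],
  ],
)

```text
time_s: 37.15
tool_pos: [0.5422, 0.2298, 0.0168]
tool_rot: [179.6, -0.3, 86.6]
force: [-0.4, -0.1, -0.3]
grip_width: 0.0189
```

Emit:
arm_command(
  targets=[
    [[0,-0.003,0.006,0.3,-0.2,0,1],[0,-0.003,0.009,0.3,-0.2,0,1],[0,-0.003,0.0095,0.3,-0.2,0,1],[0,-0.003,0.0095,0.3,-0.2,0,1]],
  ],
)

```text
time_s: 37.55
tool_pos: [0.5387, 0.2304, 0.0078]
tool_rot: [180.0, -0.1, 86.6]
force: [-3.4, -0.7, 9.2]
grip_width: 0.0187
```

It touches the floor at 9 N. Releasing gently.

Emit:
arm_command(
  targets=[
    [[0,0,-0.001,0,0,0,0.25],[0,0,-0.001,0,0,0,0.25],[0,0,-0.001,0,0,0,0.25],[0,0,-0.01,0,0,0,0.25],[0,0,-0.04,0,0,0,0.25],[0,0,-0.08,0,0,0,0.25],[0,0,-0.13,0,0,0,0.25],[0,0,-0.17,0,0,0,0],[-0.04,0,-0.18,0,0,0,0],[-0.08,0,-0.18,0,0,0,0]],
  ],
)

```text
time_s: 38.55
tool_pos: [0.5353, 0.1504, 0.1897]
tool_rot: [179.6, -0.2, 86.8]
force: [1.2, -1.9, 0.1]
grip_width: 0.0423
```

```bash
python3 -c "
from h import *
snap('wrist','w31');plan((.5365,-.0322,.12),(180,0,91.4))
"
```

```text
t 38.6 at [0.5348 0.14   0.1887] [1.7975e+02 7.0000e-02 8.6130e+01] F [-0.6 -6.7 -0.2] w 0.0431
-> d [-0.1716  0.013   0.0689] rv [ 0.25  0.08 -5.27]
```

View pics/w31.png

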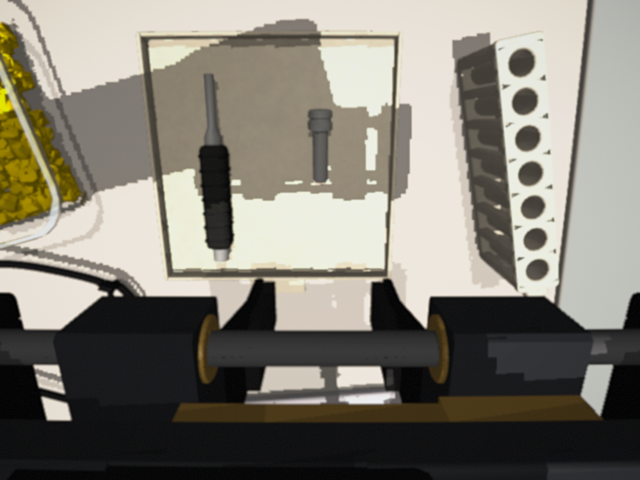

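Pin 1 lies in the tray (head at 320,115) beside the punch. Now pin 2.

Emit:
arm_command(
  targets=[
    [[-0.05,0.004,0.0,0.2,0,-5.2,0],[-0.1,0.008,0.0,0.2,0,-5.2,0],[-0.15,0.013,0.01,0.2,0,-5.2,0],[-0.171,0.013,0.03,0.2,0,-5.2,0],[-0.171,0.013,0.06,0.2,0,-5.2,0],[-0.171,0.013,0.068,0.2,0,-5.2,0],[-0.171,0.013,0.068,0.2,0,-5.2,0],[-0.171,0.013,0.068,0.2,0,-5.2,0]],
  ],
)

```text
time_s: 39.4
tool_pos: [0.5374, -0.0206, 0.1191]
tool_rot: [-180.0, -0.1, 91.9]
force: [-0.0, -0.2, 0.4]
grip_width: 0.0434
```

```bash
python3 -c "
from h import *
snap('wrist','w32');snap('scene');heads('wrist');plan((.5365,-.0322,.064),(180,0,91.4))
"
```

```text
wrist pin px [320. 288.] 1632 x mid 0.5366 head y -0.0552 -0.0242 y end -0.0234 ztop 0.0799
wrist pin px [441. 281.] 1131 x mid 0.6068 head y -0.037 -0.0231 y end -0.0225 ztop 0.0808
t 39.55 at [ 0.5377 -0.0207  0.1194] [ 1.7998e+02 -1.1000e-01  9.1870e+01] F [-1.3  0.6  0.9] w 0.0436
-> d [-0.0115 -0.0016  0.0554] rv [ 0.02 -0.11  0.47]
```

View pics/w32.png

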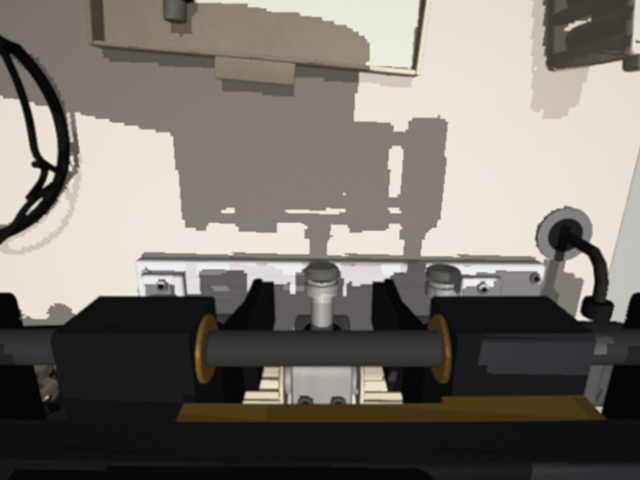

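Emit:
arm_command(
  targets=[
    [[-0.0115,-0.001,0.02,0,0,0.4,0],[-0.0115,-0.001,0.045,0,0,0.4,0],[-0.0115,-0.001,0.0555,0,0,0.4,0],[-0.0115,-0.001,0.0555,0,0,0.4,0],[-0.0115,-0.001,0.0555,0,0,0.4,1],[-0.0115,-0.001,0.0555,0,0,0.4,1],[-0.0115,-0.001,0.0555,0,0,0.4,1],[-0.0115,-0.001,0.0555,0,0,0.4,1],[-0.0115,-0.001,0.0555,0,0,0.4,1],[-0.0115,-0.001,0.0555,0,0,0.4,1]],
  ],
  newtons=40,
)

```text
time_s: 40.55
tool_pos: [0.5366, -0.0328, 0.0631]
tool_rot: [-180.0, -0.1, 91.4]
force: [0.7, 0.7, 0.2]
grip_width: 0.0185
```

Emit:
arm_command(
  targets=[
    [[0.005,0,0,0,0,0,1],[0.01,0,0,0,0,0,1],[0.015,0,0,0,0,0,1],[0.02,0,0,0,0,0,1],[0.025,0,0,0,0,0,1],[0.03,0,0,0,0,0,1],[0.036,0,0,0,0,0,1],[0.042,0,0,0,0,0,1],[0.048,0,0,0,0,0,1],[0.05,0,0,0,0,0,1]],
  ],
)

```text
time_s: 41.55
tool_pos: [0.5347, 0.0181, 0.0627]
tool_rot: [-179.9, -0.1, 91.5]
force: [0.3, -0.9, -1.1]
grip_width: 0.0187
```

```bash
python3 -c "
from h import *
c=snap('scene','s33')
cv2.imwrite('pics/s33z.png',cv2.resize(c['img'][170:310,220:400,::-1],None,fx=4,fy=4,interpolation=cv2.INTER_CUBIC))
c=snap('wrist','w33');plan((.5335,.1518,.11),(180,0,86.6))
"
```

```text
t 41.65 at [0.5347 0.0176 0.0627] [-1.799e+02 -9.000e-02  9.144e+01] F [-0.2  0.5 -0.5] w 0.0189
-> d [ 0.1343  0.002  -0.0471] rv [-0.1  -0.08  4.84]
```

View pics/s33z.png

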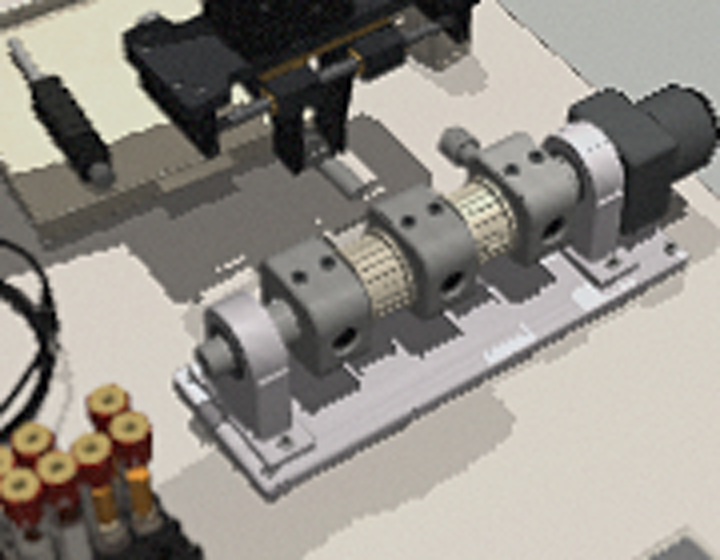

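Pin 2 is out and held. Carrying it to the tray.

Emit:
arm_command(
  targets=[
    [[0,0,-0.03,0,0,0,1],[0.03,0,-0.05,0,0,2,1],[0.08,0.001,-0.05,0,0,4.8,1],[0.125,0.002,-0.05,0,0,4.8,1],[0.134,0.002,-0.05,0,0,4.8,1],[0.134,0.002,-0.05,0,0,4.8,1],[0.134,0.002,-0.02,0,0,4.8,1],[0.134,0.002,0.02,0,0,4.8,1],[0.134,0.002,0.035,0,0,4.8,1],[0.134,0.002,0.035,0,0,4.8,1]],
  ],
)

```text
time_s: 42.65
tool_pos: [0.5316, 0.1485, 0.0258]
tool_rot: [-179.6, 0.1, 86.5]
force: [-0.6, 0.1, -1.3]
grip_width: 0.019
```

```bash
python3 -c "
from h import *
c=snap('wrist','w34');plan((.5335,.1518,.0075),(180,0,86.6))
"
```

```text
t 42.7 at [0.5332 0.1493 0.0276] [-1.7982e+02  2.0000e-02  8.6470e+01] F [-0.2  1.   0.7] w 0.0185
-> d [0.0025 0.0002 0.0201] rv [-0.18  0.02 -0.13]
```

View pics/w34.png

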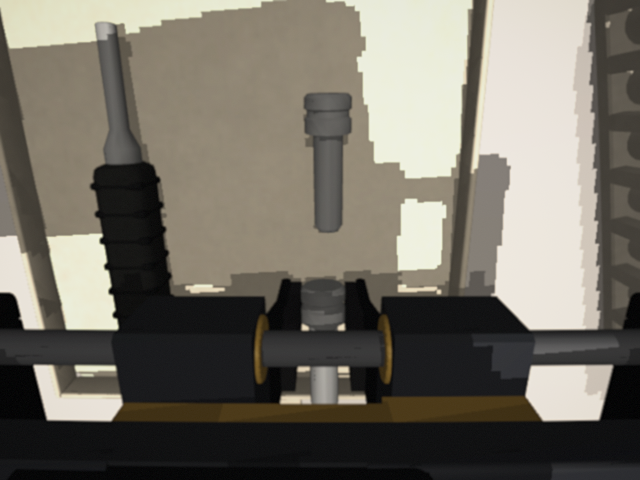

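Emit:
arm_command(
  targets=[
    [[0.0025,0,0.01,0,0,0,1],[0.0025,0,0.016,0,0,0,1],[0.0025,0,0.019,0,0,0,1],[0.0025,0,0.019,0,0,0,1]],
  ],
)

```text
time_s: 43.1
tool_pos: [0.5339, 0.154, 0.0095]
tool_rot: [-179.9, -0.1, 86.6]
force: [-2.6, -0.8, 1.7]
grip_width: 0.0189
```

Emit:
arm_command(
  targets=[
    [[0,0,0.001,0,0,0,1],[0,0,0.001,0,0,0,0.25],[0,0,0.001,0,0,0,0.25],[0,0,0,0,0,0,0.25],[0,0,-0.01,0,0,0,0.25],[0,0,-0.04,0,0,0,0.25],[0,0,-0.08,0,0,0,0.25],[0,0,-0.13,0,0,0,0],[-0.03,0,-0.17,0,0,0,0],[-0.07,0,-0.17,0,0,0,0]],
  ],
)

```text
time_s: 44.1
tool_pos: [0.5337, 0.0855, 0.1856]
tool_rot: [179.5, -0.4, 86.8]
force: [2.0, -0.9, 0.9]
grip_width: 0.0425
```

```bash
python3 -c "
from h import *
snap('wrist','w35');plan((.6066,-.0312,.12),(180,0,91.4))
"
```

```text
t 44.15 at [0.5317 0.0746 0.1831] [ 1.7973e+02 -3.0000e-02  8.6190e+01] F [-1.1 -7.2 -1. ] w 0.0429
-> d [-0.1006  0.0814  0.0635] rv [ 0.28 -0.02 -5.21]
```

View pics/w35.png

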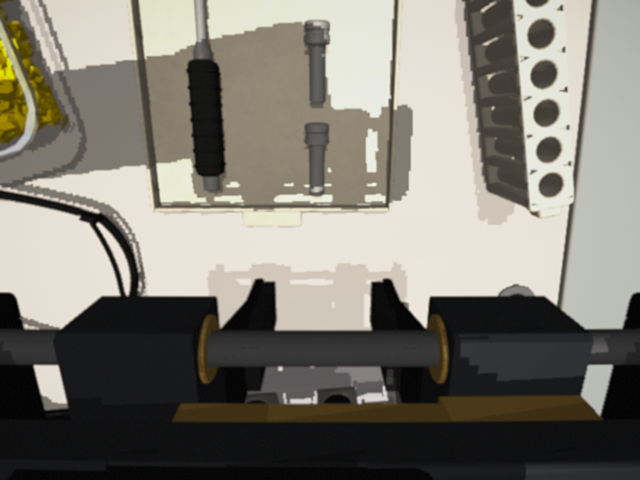

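Pins 1 and 2 lie in the tray in one lane. Now pin 3.

Emit:
arm_command(
  targets=[
    [[-0.04,0.03,0.0,0.2,0,-5.2,0],[-0.08,0.06,0.0,0.2,0,-5.2,0],[-0.1,0.08,0.01,0.2,0,-5.2,0],[-0.1,0.08,0.03,0.2,0,-5.2,0],[-0.1,0.08,0.055,0.2,0,-5.2,0],[-0.1,0.08,0.063,0.2,0,-5.2,0],[-0.1,0.08,0.063,0.2,0,-5.2,0],[-0.1,0.08,0.063,0.2,0,-5.2,0]],
  ],
)

```text
time_s: 44.95
tool_pos: [0.604, -0.0208, 0.1165]
tool_rot: [-179.8, -0.1, 91.8]
force: [0.2, -0.4, 0.6]
grip_width: 0.0437
```

```bash
python3 -c "
from h import *
snap('wrist','w36');snap('scene');heads('wrist');plan((.6066,-.0312,.064),(180,0,91.4))
"
```

```text
wrist pin px [327. 289.] 1732 x mid 0.6067 head y -0.055 -0.023 y end -0.0225 ztop 0.0808
t 45.1 at [ 0.6043 -0.0207  0.1169] [-1.7983e+02 -1.2000e-01  9.1810e+01] F [-0.6 -0.6 -0.8] w 0.0432
-> d [-0.0106  0.0021  0.0529] rv [-0.17 -0.12  0.41]
```

View pics/w36.png

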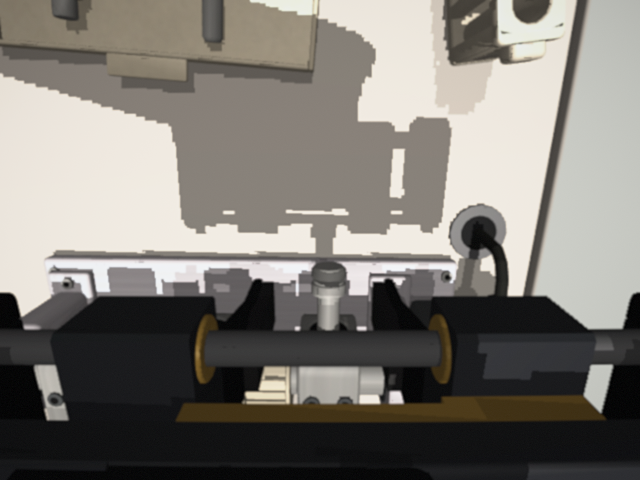

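Emit:
arm_command(
  targets=[
    [[-0.0106,0.0022,0.02,-0.2,-0.1,0.4,0],[-0.0106,0.0022,0.045,-0.2,-0.1,0.4,0],[-0.0106,0.0022,0.053,-0.2,-0.1,0.4,0],[-0.0106,0.0022,0.053,-0.2,-0.1,0.4,0],[-0.0106,0.0022,0.053,-0.2,-0.1,0.4,1],[-0.0106,0.0022,0.053,-0.2,-0.1,0.4,1],[-0.0106,0.0022,0.053,-0.2,-0.1,0.4,1],[-0.0106,0.0022,0.053,-0.2,-0.1,0.4,1],[-0.0106,0.0022,0.053,-0.2,-0.1,0.4,1],[-0.0106,0.0022,0.053,-0.2,-0.1,0.4,1]],
  ],
  newtons=40,
)

```text
time_s: 46.1
tool_pos: [0.6064, -0.0313, 0.063]
tool_rot: [-180.0, 0.0, 91.4]
force: [0.6, 0.4, 0.4]
grip_width: 0.0186
```

Emit:
arm_command(
  targets=[
    [[0.005,0,0,0,0,0,1],[0.01,0,0,0,0,0,1],[0.015,0,0,0,0,0,1],[0.02,0,0,0,0,0,1],[0.025,0,0,0,0,0,1],[0.03,0,0,0,0,0,1],[0.036,0,0,0,0,0,1],[0.042,0,0,0,0,0,1],[0.048,0,0,0,0,0,1],[0.05,0,0,0,0,0,1]],
  ],
)

```text
time_s: 47.1
tool_pos: [0.6045, 0.0198, 0.0624]
tool_rot: [-179.9, -0.0, 91.5]
force: [0.9, -0.5, -1.5]
grip_width: 0.0188
```

```bash
python3 -c "
from h import *
c=snap('scene','s37')
cv2.imwrite('pics/s37z.png',cv2.resize(c['img'][170:310,220:400,::-1],None,fx=4,fy=4,interpolation=cv2.INTER_CUBIC))
c=snap('wrist','w37');plan((.508,.2615,.11),(180,0,86.6))
"
```

```text
t 47.2 at [0.6045 0.0192 0.0625] [-179.9    -0.     91.44] F [ 0.3 -0.8 -0.5] w 0.0187
-> d [ 0.2447 -0.0905 -0.0474] rv [-0.1   0.    4.84]
```

View pics/s37z.png

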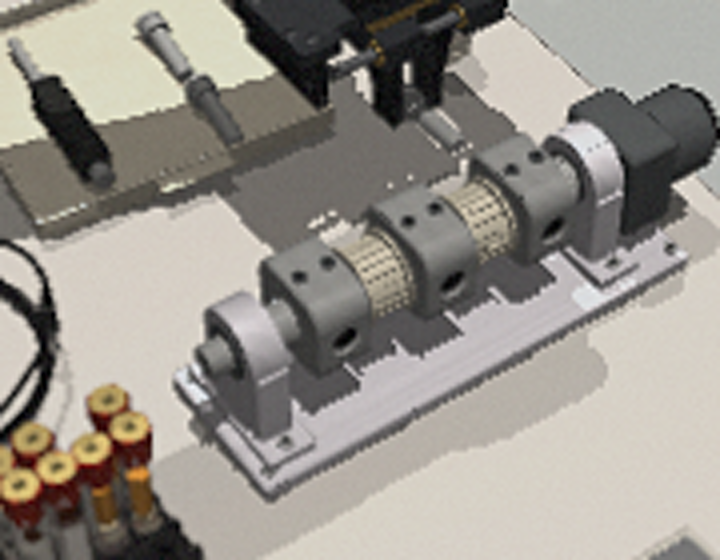

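Pin 3 is out and the hubs are empty. Carrying it to its spot beside pin 1.

Emit:
arm_command(
  targets=[
    [[0,0,-0.03,0,0,0,1],[0.03,-0.02,-0.05,0,0,2,1],[0.075,-0.04,-0.05,0,0,4.8,1],[0.12,-0.06,-0.05,0,0,4.8,1],[0.165,-0.08,-0.05,0,0,4.8,1],[0.21,-0.09,-0.05,0,0,4.8,1],[0.245,-0.09,-0.05,0,0,4.8,1],[0.245,-0.09,-0.03,0,0,4.8,1],[0.245,-0.09,0.0,0,0,4.8,1],[0.245,-0.09,0.0,0,0,4.8,1]],
  ],
)

```text
time_s: 48.2
tool_pos: [0.5058, 0.2597, 0.0591]
tool_rot: [-179.6, 0.3, 86.6]
force: [-1.1, 0.3, -1.3]
grip_width: 0.0188
```

```bash
python3 -c "
from h import *
c=snap('top','t38')
cv2.imwrite('pics/t38z.png',cv2.resize(c['img'][180:290,160:270,::-1],None,fx=5,fy=5,interpolation=cv2.INTER_CUBIC))
c=snap('wrist','w38');c=snap('scene');plan((.508,.2615,.0085),(180,0,86.6))
"
```

```text
t 48.35 at [0.5095 0.2609 0.0636] [-1.7996e+02 -1.0000e-02  8.6520e+01] F [ 0.1 -0.6 -0.4] w 0.0187
-> d [ 0.0005 -0.0015  0.0551] rv [-0.04 -0.01 -0.08]
```

View pics/w38.png

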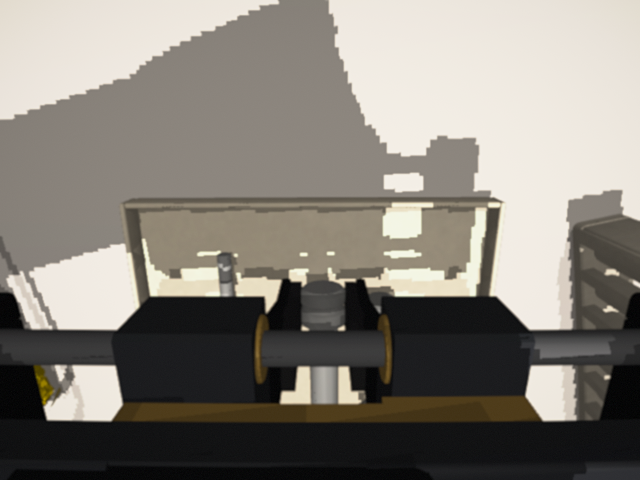

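View pics/t38z.png

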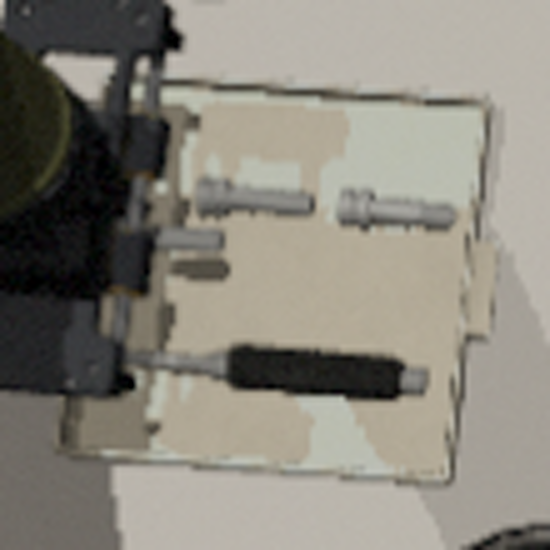

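Everything is clear: pin 3 goes between the punch's nose and pin 1. Lowering.

Emit:
arm_command(
  targets=[
    [[0.001,-0.003,0.02,0,0,0,1],[0.001,-0.003,0.04,0,0,0,1],[0.001,-0.003,0.05,0,0,0,1],[0.001,-0.003,0.0545,0,0,0,1],[0.001,-0.003,0.0545,0,0,0,1],[0.001,-0.003,0.0545,0,0,0,1]],
  ],
)

```text
time_s: 48.95
tool_pos: [0.5065, 0.2628, 0.0092]
tool_rot: [-180.0, -0.1, 86.6]
force: [0.9, 0.2, -0.5]
grip_width: 0.0186
```

Emit:
arm_command(
  targets=[
    [[0,0,0.001,0,0,0,1],[0,0,0.0015,0,0,0,1],[0,0,0.0015,0,0,0,0.25],[0,0,0.0015,0,0,0,0.25],[0,0,0,0,0,0,0.25],[0,0,-0.01,0,0,0,0.25],[0,0,-0.04,0,0,0,0.25],[0,0,-0.08,0,0,0,0.25],[0,0,-0.13,0,0,0,0.25],[0,0,-0.18,0,0,0,0.25]],
  ],
)

```text
time_s: 49.95
tool_pos: [0.5055, 0.262, 0.1904]
tool_rot: [-179.9, 0.0, 86.6]
force: [2.0, 1.1, -0.8]
grip_width: 0.0326
```

Emit:
arm_command(
  targets=[
    [[-0.05,0,-0.02,0,0,0,0],[-0.1,0,-0.02,0,0,0,0],[-0.15,0,-0.02,0,0,0,0],[-0.16,0,-0.02,0,0,0,0],[-0.16,0,-0.02,0,0,0,0]],
  ],
)

```text
time_s: 50.45
tool_pos: [0.4966, 0.1001, 0.2091]
tool_rot: [-179.9, -0.1, 86.3]
force: [0.3, -0.4, 0.4]
grip_width: 0.0434
```

```bash
python3 -c "
from h import *
c=snap('wrist','w39');c=snap('top');plan((.44,-.34,.25),(180,0,0));plan((.447,-.333,.09),(180,0,1))
"
```

```text
t 50.55 at [0.4964 0.1043 0.2085] [-1.7992e+02 -7.0000e-02  8.6640e+01] F [ 0.2  0.4 -0.7] w 0.0437
-> d [-0.4468 -0.0303 -0.042 ] rv [-0.12  0.   86.64]
t 50.55 at [0.4964 0.1043 0.2085] [-1.7992e+02 -7.0000e-02  8.6640e+01] F [ 0.2  0.4 -0.7] w 0.0437
-> d [-0.4396 -0.0235  0.118 ] rv [-0.12  0.   85.64]
```

View pics/w39.png

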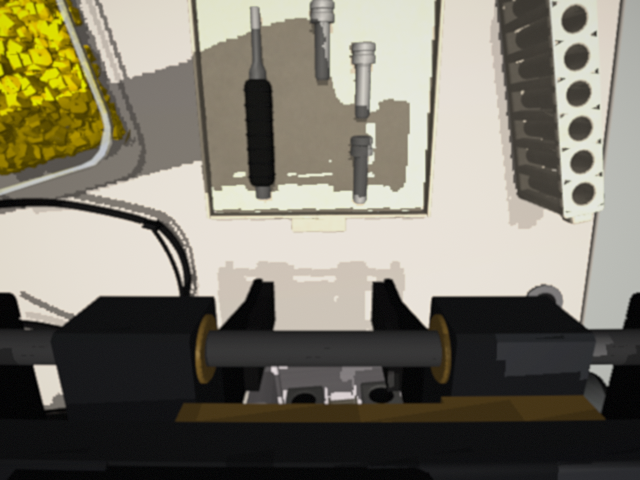

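The punch and all three pins lie in the tray. Next is the lever: I'll turn to yaw 0 so the jaws open along y, and look at the breaker.

```bash
python3 -c "
from h import *
plan((.385,-.333,.24),(180,0,1))
"
```

```text
t 50.55 at [0.4964 0.1043 0.2085] [-1.7992e+02 -7.0000e-02  8.6640e+01] F [ 0.2  0.4 -0.7] w 0.0437
-> d [-0.4431 -0.0856 -0.0319] rv [-0.12  0.   85.64]
```

Emit:
arm_command(
  targets=[
    [[-0.03,0,-0.032,0,0,8,0],[-0.08,0,-0.032,0,0,16,0],[-0.13,0,-0.032,0,0,24,0],[-0.18,-0.01,-0.032,0,0,32,0],[-0.23,-0.02,-0.032,0,0,40,0],[-0.28,-0.035,-0.032,0,0,48,0],[-0.33,-0.05,-0.032,0,0,56,0],[-0.37,-0.065,-0.032,0,0,64,0],[-0.41,-0.08,-0.032,0,0,72,0],[-0.443,-0.086,-0.032,0,0,80,0]],
  ],
)

```text
time_s: 51.55
tool_pos: [0.3844, -0.3351, 0.241]
tool_rot: [-180.0, -0.0, 6.3]
force: [0.4, -0.6, -0.4]
grip_width: 0.0435
```

```bash
python3 -c "
from h import *
snap('wrist');c=snap('wrist','w40')
plan((.385,-.333,.24),(180,0,1))
for t in('lever_knob','test_button_top'): print(t,[(a['position'],a['conf'],p3(c,a['position'])) for a in search_frame(t,'wrist')[:2]])
P=cloud(c);x,y,z=P[...,0],P[...,1],P[...,2]
g=c['img'].max(2)
m=(x>.41)&(x<.50)&(y>-.37)&(y<-.30)&(z>.068)&(z<.095)
n,l,s,ce=cv2.connectedComponentsWithStats(m.astype(np.uint8))
for i in range(1,n):
  if s[i,4]>30:
    q=P[l==i];print(s[i],q.min(0).round(4),q.max(0).round(4))
    k=q[q[:,2]>q[:,2].max()-.006]; print('top',k.mean(0).round(4),k.min(0).round(4),k.max(0).round(4))
"
```

```text
t 51.65 at [ 0.3836 -0.3378  0.2411] [1.7976e+02 1.7000e-01 6.1600e+00] F [-0.6  0.6  0.1] w 0.0436
-> d [ 0.0019 -0.0046  0.0011] rv [0.25 0.16 5.16]
lever_knob [([322.6, 127.6], 0.83, array([ 0.45384107, -0.33554332,  0.08148657])), ([59.0, 82.1], 0.15, array([ 0.46889901, -0.11996486,  0.06635482]))]
test_button_top [([385.4, 58.1], 0.8, array([ 0.51041501, -0.37882632,  0.07436502]))]
[305  99  34  45 907] [ 0.442  -0.348   0.0681] [ 0.4758 -0.322   0.0848]
top [ 0.4501 -0.3349  0.0814] [ 0.4429 -0.348   0.0788] [ 0.457  -0.322   0.0848]
```

View pics/w40.png

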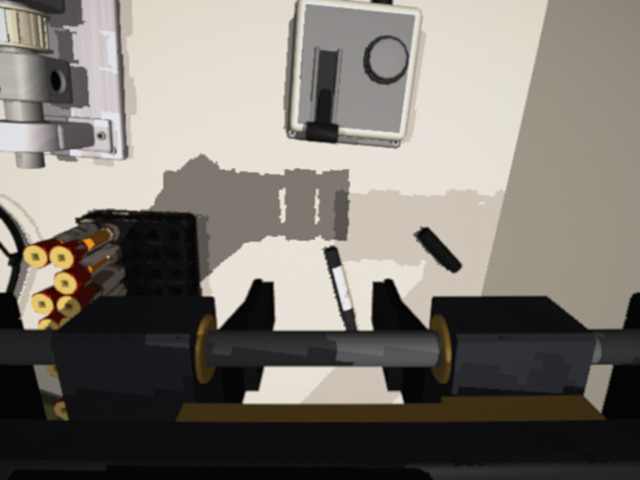

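The knob is at (322,130), which puts its centre near (0.449,-0.335,0.072); the widths and heights agree. I'll go above it, then straddle it.

```bash
python3 -c "
from h import *
plan((.449,-.335,.12),(180,0,1))
"
```

```text
t 51.75 at [ 0.3856 -0.3333  0.2405] [1.7995e+02 1.6000e-01 6.7100e+00] F [-0.3  0.8 -0.6] w 0.0437
-> d [0.0631 0.009  0.1203] rv [0.06 0.16 5.71]
```

Emit:
arm_command(
  targets=[
    [[0.03,0.004,0.03,0,0.1,5.7,0],[0.063,0.009,0.07,0,0.1,5.7,0],[0.063,0.009,0.11,0,0.1,5.7,0],[0.063,0.009,0.12,0,0.1,5.7,0],[0.063,0.009,0.12,0,0.1,5.7,0],[0.063,0.009,0.12,0,0.1,5.7,0]],
  ],
)

```text
time_s: 52.35
tool_pos: [0.4486, -0.3361, 0.1221]
tool_rot: [180.0, -0.1, 0.9]
force: [-0.4, 0.4, 0.3]
grip_width: 0.0435
```

```bash
python3 -c "
from h import *
snap('top');c=snap('wrist','w41')
plan((.449,-.335,.065),(180,0,1))
c=snap('scene','s41');cv2.imwrite('pics/s41z.png',cv2.resize(c['img'][270:400,320:460,::-1],None,fx=5,fy=5,interpolation=cv2.INTER_CUBIC))
"
```

```text
t 52.45 at [ 0.4489 -0.3366  0.1228] [179.96  -0.25   0.91] F [ 0.3 -0.3  1.2] w 0.0433
-> d [-0.0001 -0.0016  0.0578] rv [ 0.04 -0.25 -0.09]
```

View pics/w41.png

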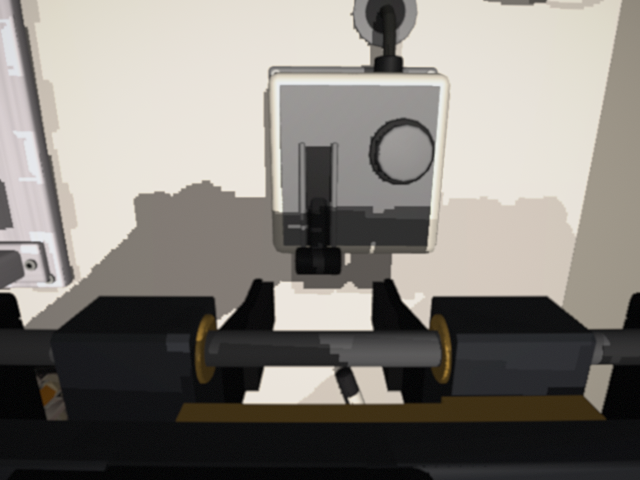

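```bash
python3 -c "
from h import *
c=snap('wrist');P=cloud(c)
for uv in((300,262),(318,252),(318,262),(318,270),(338,262)): print(uv,P[uv[1],uv[0]].round(4))
"
```

```text
(300, 262) [ 0.4517 -0.3253  0.0827]
(318, 252) [ 0.4568 -0.3351  0.0802]
(318, 262) [ 0.4519 -0.3352  0.0829]
(318, 270) [ 0.4469 -0.3352  0.0822]
(338, 262) [ 0.4518 -0.3462  0.0822]
```

View pics/s41z.png

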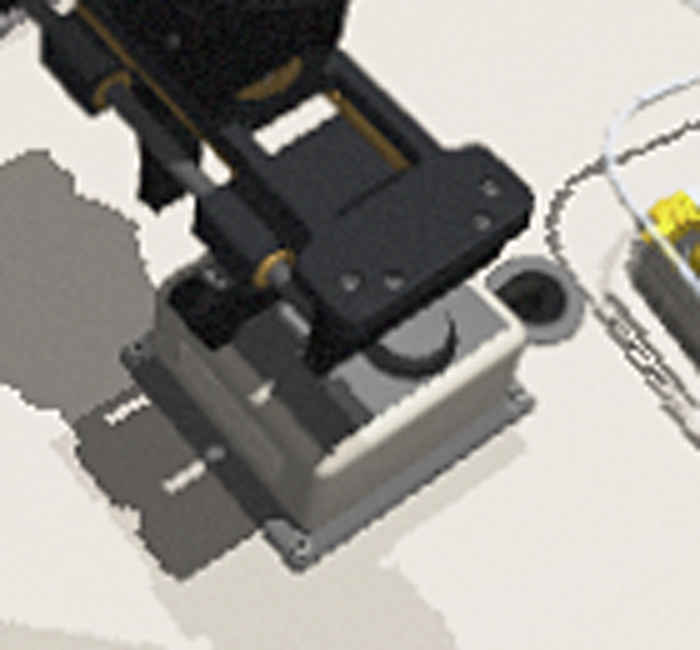

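Emit:
arm_command(
  targets=[
    [[0.001,-0.0016,0.03,0,-0.2,0,0],[0.001,-0.0016,0.05,0,-0.2,0,0],[0.001,-0.0016,0.0565,0,-0.2,0,0],[0.001,-0.0016,0.0565,0,-0.2,0,0],[0.001,-0.0016,0.0565,0,-0.2,0,1],[0.001,-0.0016,0.0565,0,-0.2,0,1],[0.001,-0.0016,0.0565,0,-0.2,0,1],[0.001,-0.0016,0.0565,0,-0.2,0,1],[0.001,-0.0016,0.0565,0,-0.2,0,1]],
  ],
  newtons=20,
)

```text
time_s: 53.45
tool_pos: [0.4491, -0.3341, 0.0646]
tool_rot: [-179.9, 0.1, 0.9]
force: [-1.0, 3.5, 7.3]
grip_width: 0.0255
```

```bash
python3 -c "
from h import *
snap('top');plan((.45,-.335,.065),(180,0,1))
"
```

```text
t 53.5 at [ 0.4491 -0.3341  0.0646] [-1.7995e+02  1.5000e-01  9.0000e-01] F [-0.5  3.1  6.7] w 0.0255
-> d [ 0.0009  0.0009 -0.0004] rv [-0.05  0.15 -0.1 ]
```

The knob is gripped at 25.5 mm. Lifting it along its arc.

Emit:
arm_command(
  targets=[
    [[0.0025,0,-0.005,0,0,0,1],[0.0055,0,-0.0095,0,0,0,1],[0.009,0,-0.0138,0,0,0,1],[0.0127,0,-0.0177,0,0,0,1],[0.017,0,-0.0213,0,0,0,1],[0.0214,0,-0.0244,0,0,0,1],[0.0262,0,-0.027,0,0,0,1],[0.0313,0,-0.0292,0,0,0,1],[0.0365,0,-0.0308,0,0,0,1],[0.042,0,-0.0319,0,0,0,1]],
  ],
)

```text
time_s: 54.5
tool_pos: [0.4871, -0.3336, 0.0958]
tool_rot: [-179.8, 0.6, 0.8]
force: [-13.6, 4.8, 6.7]
grip_width: 0.0256
```

```bash
python3 -c "
from h import *
snap('top');plan((.5035,-.334,.097),(180,0,1));c=snap('scene','s42');cv2.imwrite('pics/s42z.png',cv2.resize(c['img'][270:400,320:460,::-1],None,fx=5,fy=5,interpolation=cv2.INTER_CUBIC))
"
```

```text
t 54.55 at [ 0.4883 -0.3336  0.0961] [-179.86    0.54    0.86] F [-8.4  4.4  7.8] w 0.0256
-> d [ 0.0152  0.0006 -0.001 ] rv [-0.14  0.54 -0.14]
```

View pics/s42z.png

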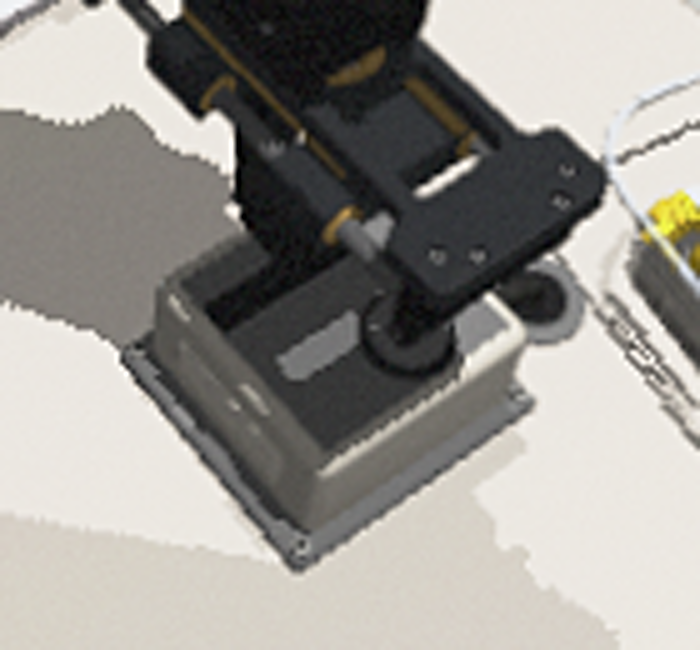

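Emit:
arm_command(
  targets=[
    [[0.004,0,-0.0005,0,0,0,1],[0.008,0,-0.0006,0,0,0,1],[0.012,0,-0.0005,0,0,0,1],[0.015,0,0,0,0,0,1],[0.016,0,0,0,0,0,1],[0.016,0,0,0,0,0,1]],
  ],
)

```text
time_s: 55.2
tool_pos: [0.5083, -0.3333, 0.0973]
tool_rot: [-180.0, 0.1, 0.9]
force: [-3.0, 2.5, 6.0]
grip_width: 0.0254
```

```bash
python3 -c "
from h import *
snap('top');plan((.5035,-.334,.097),(180,0,1))
"
```

```text
t 55.25 at [ 0.5084 -0.3333  0.0973] [-1.7998e+02  7.0000e-02  9.4000e-01] F [-2.2  2.9  7.1] w 0.0252
-> d [-0.0049  0.0006  0.0003] rv [-0.02  0.07 -0.06]
```

The knob has travelled 59 mm, past upright and close to its stop, so it should be latched. I'll release and rise.

Emit:
arm_command(
  targets=[
    [[-0.003,0,0,0,0,0,1],[-0.003,0,0,0,0,0,0.1],[-0.003,0,0,0,0,0,0.1],[-0.003,0,0,0,0,0,0.1],[-0.003,0,-0.01,0,0,0,0.1],[-0.003,0,-0.04,0,0,0,0.1],[-0.003,0,-0.09,0,0,0,0.1],[-0.003,0,-0.13,0,0,0,0.1],[-0.05,0,-0.15,0,0,0,0.1],[-0.09,0,-0.15,0,0,0,0.1]],
  ],
)

```text
time_s: 56.25
tool_pos: [0.4173, -0.3378, 0.2489]
tool_rot: [179.7, 0.1, 0.8]
force: [-0.9, -0.9, 1.9]
grip_width: 0.0394
```

```bash
python3 -c "
from h import *
snap('top');c=snap('wrist','w43');plan((.385,-.333,.24),(180,0,1))
print([(a['position'],a['conf'],p3(c,a['position'])) for a in search_frame('lever_knob','wrist')[:2]])
"
```

```text
t 56.35 at [ 0.4114 -0.3383  0.2476] [-1.7972e+02 -1.2000e-01  4.3000e-01] F [ 0.4 -1.  -0.1] w 0.0395
-> d [-0.0264 -0.0055  0.0075] rv [-0.28 -0.12 -0.57]
[([314.7, 107.5], 0.8, array([ 0.49447593, -0.33380509,  0.11467159])), ([351.1, 298.4], 0.28, array([ 0.29864719, -0.37107037,  0.01735585]))]
```

View pics/w43.png

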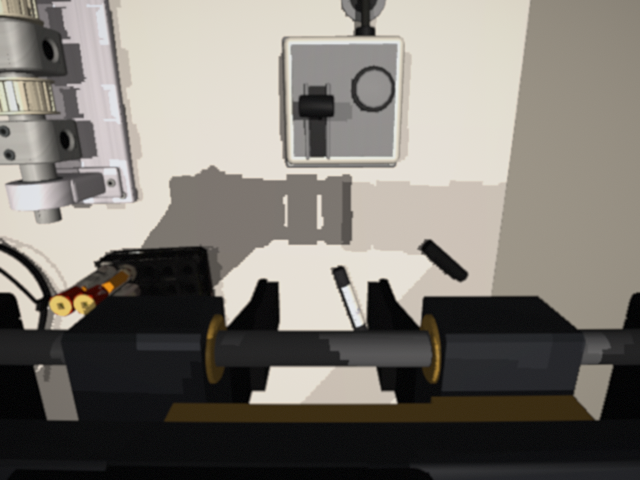

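The lever is upright: the knob top reads z=0.115, the same as at the start. Last I'll check the tray and the bystanders.

```bash
python3 -c "
from h import *
c=snap('top','t44');c2=snap('scene','s44')
a=c['img'][130:300,150:450,::-1]; cv2.imwrite('pics/t44z.png',cv2.resize(a,None,fx=2.6,fy=2.6,interpolation=cv2.INTER_CUBIC))
for t in ('carrier','marker','punch_grip','lever_knob'):
  print(t,[(np.round(r['position'],0),round(r['conf'],2),p3(c2,r['position']).round(3)) for r in search_frame(t,'scene')[:2]])
"
```

```text
carrier [(array([310., 154.]), 0.67, array([0.671, 0.168, 0.07 ]))]
marker [(array([294., 412.]), 0.87, array([ 0.281, -0.372,  0.014]))]
punch_grip [(array([237., 201.]), 0.74, array([0.442, 0.161, 0.026])), (array([239., 176.]), 0.24, array([0.496, 0.26 , 0.014]))]
lever_knob [(array([258., 180.]), 0.73, array([0.533, 0.215, 0.013])), (array([382., 315.]), 0.69, array([ 0.489, -0.342,  0.105]))]
```

View pics/t44z.png

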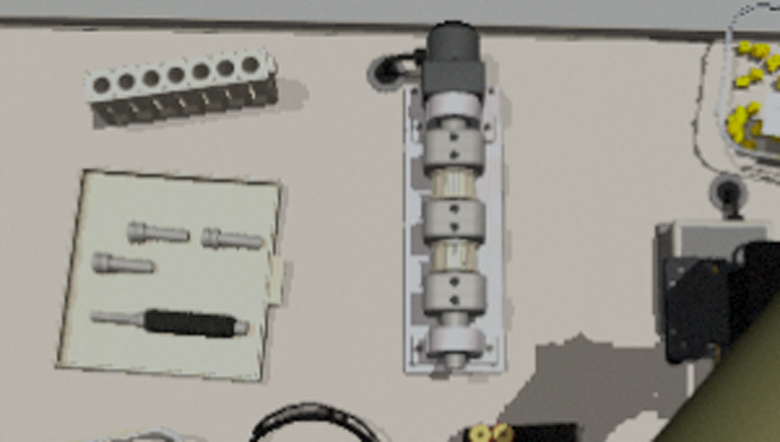

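View pics/s44.png

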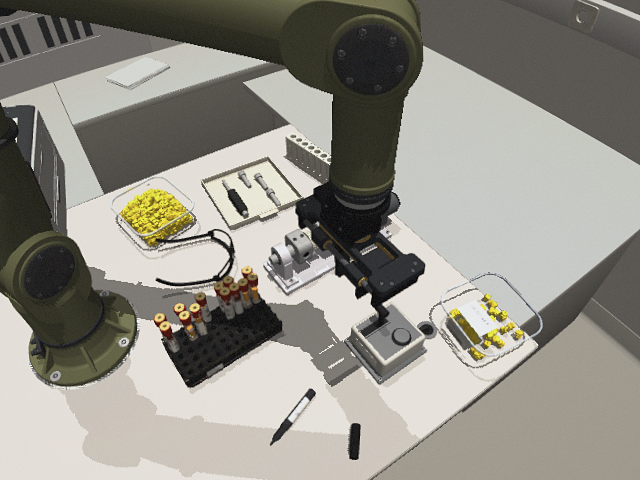

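The tray holds the punch and all three pins. The hubs are empty, the lever is up, the carrier and marker have not moved, and the arm is clear. Handing in.

```bash
python3 -c "
from h import *
print(sign_off()); print(get_obs()['time_s'])
"
```

```text
the job is handed in; nothing more can be done
None
the job is handed in; nothing more can be done
```

The job is done and handed in at about 56 s of the 210 s allowed. I pressed the test button until the lever dropped, then drove all three pins (all were present) about 35 mm with the punch. I laid the punch in the tray, pulled each pin out by its head and laid it there too. Last, I lifted the lever past upright and let it go.

**Last checks:**
- **Tray:** the last pictures show the punch and all three pins lying inside it.
- **Hubs:** the scene picture after the third pull showed their bores open, and the final top view shows no pins sticking out.
- **Lever:** it stands upright, with the knob top reading 0.115 m, the same as at the start.
- **Bystanders:** the marker reads within 4 mm of its start. The carrier's reading differs by 22 mm along its length, but the arm partly hid it in that picture; by eye it has not moved.
- **Arm:** it is clear of everything.

**What went wrong or disagreed:**
- I lifted too early on the first punch grasp, before the fingers had closed; I repeated it.
- On the first push at hub 1 the tip was about 3 mm low and pressed on the hub rim with about 16 N. I raised it and the pin then moved at about 8 N.
- In the last check one network reported "lever_knob" on a pin in the tray. Its second guess and the wrist camera both put the knob on the breaker.

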